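# Shingle enamel samples in a bifold-covered case

### The job

Pull the sample case's clear bifold cover fully open (it has a bar handle near the fold), then lay all the enamelled plaques lying on the bench, face up and in any order, in one overlapping fan along the middle of the case, long sides along it: the first leaning on the brass starter rest, each next one leaning on the one before with its lower end down on the floor one step (about 28 mm) further towards the cover's hinge. Then pull the cover fully shut again over the finished fan, and leave the hammer, caliper and dish where they lie.

Things in the scene. Friction and masses are not known exactly. Their poses are not given: they have to be found in the camera images.
- case: Fixed wooden case, 190 (x) x 324 mm (y). Origin: centre of its underside; inside floor at z = 8 mm. End blocks at y = -162..-150 and 150..162 mm, top z = 45 mm. Aluminium track rails along y at x = +-91 mm (8 wide, z = 32 to 45 mm); 174 mm free between. Two white lines on the floor at x = +-34 mm mark the fan's lane; its middle is x = 0. The cover's hinge is at the -y end, the starter rest at the +y end.
- starter (a point): Fixed brass starter rest, 60 mm wide (x), 6 mm thick, 44 mm long, sloping 0.216 rad like a first plaque already leaned: low end towards -y. This point: its low bottom edge, on the case floor, x = 0, y = 95 mm of the case (axes as the case). With steps of 28 mm towards -y the plaques' low bottom edges lie 28, 56, 84, .. mm from it and all slope as it does.
- cover (a joint): Opening of the bifold cover, rad: 0 shut, flat on the tracks; stop at 1.5, both panels folded upright at the -y end. Two clear panels with steel edges, each 150 mm (y) x 174 mm (x), 7 mm thick: the first hinged at hinge, the second at the fold line; its far edge runs along the track, so it follows by itself. Stiff (about 0.3 N m; 3 to 4 N at the handle): it stays where left.
- hinge (a point): Hinge axis of the first panel: at x = 0, y = -150 mm, z = 49 mm of the case; the axis runs along the case's x; the point's axes are the case's.
- handle (a point): Middle of the round dark bar handle (10 mm thick, 100 mm long, along the case's x) on the first panel near the fold, 135 mm along the panel from the hinge, 38 mm out from its mid-plane, 30 mm free under it. Turns with the panel: at joint angle q it is 0.135 cos q - 0.038 sin q m in the case's +y and 0.135 sin q + 0.038 cos q m above hinge.
- plaque1: Loose enamelled copper sample plaque, blue face up, 44 mm (x) x 66 mm (y) x 6 mm (z), 80 to 150 g, lying flat on the bench at the start; absent (None) in some starts. Origin: centre of its underside, z out of its face. Take it across the 44 mm.
- plaque2: Loose enamelled copper sample plaque, red face up, 44 mm (x) x 66 mm (y) x 6 mm (z), 80 to 150 g, lying flat on the bench at the start; absent (None) in some starts. Origin: centre of its underside, z out of its face. Take it across the 44 mm.
- plaque3: Loose enamelled copper sample plaque, yellow face up, 44 mm (x) x 66 mm (y) x 6 mm (z), 80 to 150 g, lying flat on the bench at the start; absent (None) in some starts. Origin: centre of its underside, z out of its face. Take it across the 44 mm.
- plaque4: Loose enamelled copper sample plaque, green face up, 44 mm (x) x 66 mm (y) x 6 mm (z), 80 to 150 g, lying flat on the bench at the start; absent (None) in some starts. Origin: centre of its underside, z out of its face. Take it across the 44 mm.
- plaque5: Loose enamelled copper sample plaque, white face up, 44 mm (x) x 66 mm (y) x 6 mm (z), 80 to 150 g, lying flat on the bench at the start; absent (None) in some starts. Origin: centre of its underside, z out of its face. Take it across the 44 mm.
- plaque6: Loose enamelled copper sample plaque, orange face up, 44 mm (x) x 66 mm (y) x 6 mm (z), 80 to 150 g, lying flat on the bench at the start; absent (None) in some starts. Origin: centre of its underside, z out of its face. Take it across the 44 mm.
- hammer: Bystander: hammer lying on the bench, 240 mm; origin under its middle.
- caliper: Bystander: steel caliper lying on the bench, 200 mm long, 8 mm thick; origin under the middle of its beam.
- dish: Bystander: small white ceramic dish, 76 mm across, 28 mm high; origin at the centre of its foot.

How it is judged:
On the way, in this order (a step that is already met when the one before it is completed fails the run):
1. the bifold cover is folded fully open (value of joint cover above 1.35 rad), for 0.2 s.
2. all the plaques lie in one overlapping fan, with the cover still open (x of plaque1 in the frame of case between -0.015 and 0.015 m and y of plaque1 in the frame of case between -0.1 and 0.125 m and z of each of plaque1, plaque2, plaque3, plaque4, plaque5, plaque6 in the frame of case below 0.035 m and angle between plaque1's own z axis and vertical between 0.1 and 0.42 rad and angle between the x axis of each of plaque1, plaque2, plaque3, plaque4, plaque5, plaque6 and the x axis of case, either way round below 0.17 rad and (distance between plaque1 and plaque2 below 0.043 m or distance between plaque1 and plaque3 below 0.043 m or distance between plaque1 and plaque4 below 0.043 m or distance between plaque1 and plaque5 below 0.043 m or distance between plaque1 and plaque6 below 0.043 m) and distance between plaque1 and plaque2 above 0.014 m and distance between each of plaque1, plaque2 and plaque3 above 0.014 m and distance between each of plaque1, plaque2, plaque3 and plaque4 above 0.014 m and distance between each of plaque1, plaque2, plaque3, plaque4 and plaque5 above 0.014 m and distance between each of plaque1, plaque2, plaque3, plaque4, plaque5 and plaque6 above 0.014 m and x of plaque2 in the frame of case between -0.015 and 0.015 m and y of plaque2 in the frame of case between -0.1 and 0.125 m and angle between plaque2's own z axis and vertical between 0.1 and 0.42 rad and (distance between plaque2 and plaque1 below 0.043 m or distance between plaque2 and plaque3 below 0.043 m or distance between plaque2 and plaque4 below 0.043 m or distance between plaque2 and plaque5 below 0.043 m or distance between plaque2 and plaque6 below 0.043 m) and x of plaque3 in the frame of case between -0.015 and 0.015 m and y of plaque3 in the frame of case between -0.1 and 0.125 m and angle between plaque3's own z axis and vertical between 0.1 and 0.42 rad and (distance between plaque3 and plaque1 below 0.043 m or distance between plaque3 and plaque2 below 0.043 m or distance between plaque3 and plaque4 below 0.043 m or distance between plaque3 and plaque5 below 0.043 m or distance between plaque3 and plaque6 below 0.043 m) and x of plaque4 in the frame of case between -0.015 and 0.015 m and y of plaque4 in the frame of case between -0.1 and 0.125 m and angle between plaque4's own z axis and vertical between 0.1 and 0.42 rad and (distance between plaque4 and plaque1 below 0.043 m or distance between plaque4 and plaque2 below 0.043 m or distance between plaque4 and plaque3 below 0.043 m or distance between plaque4 and plaque5 below 0.043 m or distance between plaque4 and plaque6 below 0.043 m) and x of plaque5 in the frame of case between -0.015 and 0.015 m and y of plaque5 in the frame of case between -0.1 and 0.125 m and angle between plaque5's own z axis and vertical between 0.1 and 0.42 rad and (distance between plaque5 and plaque1 below 0.043 m or distance between plaque5 and plaque2 below 0.043 m or distance between plaque5 and plaque3 below 0.043 m or distance between plaque5 and plaque4 below 0.043 m or distance between plaque5 and plaque6 below 0.043 m) and x of plaque6 in the frame of case between -0.015 and 0.015 m and y of plaque6 in the frame of case between -0.1 and 0.125 m and angle between plaque6's own z axis and vertical between 0.1 and 0.42 rad and (distance between plaque6 and plaque1 below 0.043 m or distance between plaque6 and plaque2 below 0.043 m or distance between plaque6 and plaque3 below 0.043 m or distance between plaque6 and plaque4 below 0.043 m or distance between plaque6 and plaque5 below 0.043 m) and linear speed of each of plaque1, plaque2, plaque3, plaque4, plaque5, plaque6 below 0.03 m/s and value of joint cover above 1 rad), for 0.2 s.
3. the cover is shut (value of joint cover below 0.07 rad), for 0.2 s.
At the end, for the whole second after the job is handed in: Cover under 0.07 rad; every plaque at rest, face up, centre within 15 mm of the lane middle, y -100 to 125 mm and z under 35 mm in the case, leaning 0.10 to 0.42 rad, x axis within 0.17 rad of the case's, no two centres closer than 14 mm, each with a neighbour within 43 mm (x of plaque1 in the frame of case between -0.015 and 0.015 m and y of plaque1 in the frame of case between -0.1 and 0.125 m and z of each of plaque1, plaque2, plaque3, plaque4, plaque5, plaque6 in the frame of case below 0.035 m and angle between plaque1's own z axis and vertical between 0.1 and 0.42 rad and angle between the x axis of each of plaque1, plaque2, plaque3, plaque4, plaque5, plaque6 and the x axis of case, either way round below 0.17 rad and (distance between plaque1 and plaque2 below 0.043 m or distance between plaque1 and plaque3 below 0.043 m or distance between plaque1 and plaque4 below 0.043 m or distance between plaque1 and plaque5 below 0.043 m or distance between plaque1 and plaque6 below 0.043 m) and distance between plaque1 and plaque2 above 0.014 m and distance between each of plaque1, plaque2 and plaque3 above 0.014 m and distance between each of plaque1, plaque2, plaque3 and plaque4 above 0.014 m and distance between each of plaque1, plaque2, plaque3, plaque4 and plaque5 above 0.014 m and distance between each of plaque1, plaque2, plaque3, plaque4, plaque5 and plaque6 above 0.014 m and x of plaque2 in the frame of case between -0.015 and 0.015 m and y of plaque2 in the frame of case between -0.1 and 0.125 m and angle between plaque2's own z axis and vertical between 0.1 and 0.42 rad and (distance between plaque2 and plaque1 below 0.043 m or distance between plaque2 and plaque3 below 0.043 m or distance between plaque2 and plaque4 below 0.043 m or distance between plaque2 and plaque5 below 0.043 m or distance between plaque2 and plaque6 below 0.043 m) and x of plaque3 in the frame of case between -0.015 and 0.015 m and y of plaque3 in the frame of case between -0.1 and 0.125 m and angle between plaque3's own z axis and vertical between 0.1 and 0.42 rad and (distance between plaque3 and plaque1 below 0.043 m or distance between plaque3 and plaque2 below 0.043 m or distance between plaque3 and plaque4 below 0.043 m or distance between plaque3 and plaque5 below 0.043 m or distance between plaque3 and plaque6 below 0.043 m) and x of plaque4 in the frame of case between -0.015 and 0.015 m and y of plaque4 in the frame of case between -0.1 and 0.125 m and angle between plaque4's own z axis and vertical between 0.1 and 0.42 rad and (distance between plaque4 and plaque1 below 0.043 m or distance between plaque4 and plaque2 below 0.043 m or distance between plaque4 and plaque3 below 0.043 m or distance between plaque4 and plaque5 below 0.043 m or distance between plaque4 and plaque6 below 0.043 m) and x of plaque5 in the frame of case between -0.015 and 0.015 m and y of plaque5 in the frame of case between -0.1 and 0.125 m and angle between plaque5's own z axis and vertical between 0.1 and 0.42 rad and (distance between plaque5 and plaque1 below 0.043 m or distance between plaque5 and plaque2 below 0.043 m or distance between plaque5 and plaque3 below 0.043 m or distance between plaque5 and plaque4 below 0.043 m or distance between plaque5 and plaque6 below 0.043 m) and x of plaque6 in the frame of case between -0.015 and 0.015 m and y of plaque6 in the frame of case between -0.1 and 0.125 m and angle between plaque6's own z axis and vertical between 0.1 and 0.42 rad and (distance between plaque6 and plaque1 below 0.043 m or distance between plaque6 and plaque2 below 0.043 m or distance between plaque6 and plaque3 below 0.043 m or distance between plaque6 and plaque4 below 0.043 m or distance between plaque6 and plaque5 below 0.043 m) and linear speed of each of plaque1, plaque2, plaque3, plaque4, plaque5, plaque6 below 0.03 m/s and value of joint cover below 0.07 rad); the robot touches nothing.
It fails at once if the hammer is moved more than 40 mm (distance of hammer from where it was at the start of the episode above 0.04 m).
It fails at once if the caliper is moved more than 40 mm (distance of caliper from where it was at the start of the episode above 0.04 m).
It fails at once if the dish is moved more than 40 mm (distance of dish from where it was at the start of the episode above 0.04 m).
Of plaque1, plaque2, plaque3, plaque4, plaque5, plaque6 only 4 to 6 are there at a start; the rules pass over those that are not, and their reading is None.
At some moment in a run one of plaque1, plaque2, plaque3, plaque4, plaque5, plaque6 may be knocked a few centimetres aside while the robot is not near it.
Once in a run the grip may slacken for a moment while it holds something.
It also fails if it takes over 210 s, if anything falls off the work surface, if the arm or the gripper's body presses on something with over 40 N, if the wrist force passes 120 N, or if a joint passes its speed limit or range.

### The arm

A 6-joint arm with a two-finger parallel gripper is mounted at the origin on the work surface. World frame = base frame: x ahead of the robot, y to its left, z up, the work surface at z = 0. Lengths are in m, angles in rad, forces in N, time in s.
With the tool pointing down it reaches from about 0.35 to 0.975 m from the base axis. Payload 4.9 kg.
Tool frame: the origin (TCP) lies midway between the tips of the shut fingers; the grasp point (between the pads) lies 19 mm behind it; z points along the fingers, y is the direction in which the jaws open and shut (so a half turn about z gives the same grasp; the last joint's range is limited). The gripper opens to 85 mm and grips with 20 to 120 N. Pads are 22 mm wide; open, the fingers measure 114 mm over their backs; the gripper's body (76 mm by 85 mm) begins 54 mm behind the grasp point. The pads swing forward as they close: fully open they stand 13 mm farther back than shut.
Start: joints at [-0.119, 0.053, 1.613, -0, 1.476, -0.119], TCP at [0.625, 0, 0.231] pointing down, gripper open.
Joint ranges: [-3.01, 3.01], [-1.01, 2.22], [0.06, 2.58], [-1.02, 4.17], [0.09, 2.62], [-3.14, 3.14]. Speed limits (rad/s): [2.57, 2.57, 3.14, 3.14, 3.14, 3.14].

### API

Orientations are given as a unit quaternion [w, x, y, z].
In Python, from plant import state, grab_frame, camera_params, job_done, boxes_of gives the robot as it stands.
- The arm moves only by the tool step_arm, never from a script. Its argument "steps" is a list of rows, each a list of 4 numbers: the shift along the tool's x, y, z in mm, then the turn about the tool's z in degrees. A call has 1 to 8 rows; each row shifts and turns the pose as measured when the row begins, along the tool's axes as they then stand; what a row does not reach is not made up. A row lasts 1/10 s, in which the tool goes at most 50 mm and 8.59 degrees, less where a joint would pass 70% of its speed; a pose out of reach is approached as far as the arm can. A call is refused whole if a number of a shift passes 50 or a number of a turn 8.59, either way. A call with a gripper value outside its range is refused whole. "claw" is the opening in per cent of the stroke, from 0 (shut) to 100 (fully open), set as the call begins (left out, the last holds). The fingers move at their own pace and stop on an object; the grip force is fixed at half the most. Time passes only in rows, so rows that do not move let the fingers close. It gives the time, the measured TCP pose, the force and the opening at its end, in the units of the state.
- state(): the state, without advancing time (a new reading comes with each control period).
- grab_frame(name): name is "scene" or "side" or "wrist"; returns (picture, depth): 400x640x3 uint8, red, green, blue; 400x640 float32, m along the optical axis (not along the pixel's ray), 0 where there is no reading.
- camera_params(name): a dict with "mtx" (3x3 intrinsics, pixels), "extrinsics" (4x4, takes a point from camera to world coordinates); the wrist camera has in their place "T_tool_cam" (4x4, takes a point from camera to tool coordinates, whose origin is the TCP and whose axes are the flange's). Camera axes: x right, y down, z forward; pixel columns grow to the right and rows downward; lengths in m; the calibration is good to about 2 mm. A picture is of the moment at which its call begins: read the wrist's pose just before it. camera_params takes no time and is no camera call.
- job_done(): hands the job in, once; it reports no verdict.
Trained networks look in the newest picture that a camera, given by its name, has taken for a name from the list of things; names that differ only in an ending like _2 or _b are one class to them, and where a whole thing is asked for, a point or a joint stands for the part that bears it (a point fixed in the world has none). Each returns a list of dicts, best first, with "p" (0 to 1); they miss things now and then, are a little off and sometimes report something else, mostly with a low value. They report only what shows in the picture. A call takes as long as a camera call.
- boxes_of(camera, label): "box" ([left, top, width, height] in pixels, round what is visible of it).
The state is a dict: "time": time; "joint_pos": joint angles; "joint_vel": joint speeds; "joint_efforts": joint torques, N m; "tool_pos": TCP position; "tool_rot": TCP orientation; "contact_force": force on the tool from outside, world axes, zero at the start; "ft_torque": the same for the moment, N m; "gripper_width": opening from 0.0 (shut) to 1.0 (fully open).
Only numpy, scipy, OpenCV 4.12 (cv2) and the standard library are available. Lean on these libraries where they do the work, as an engineer would, in place of code of your own. Each camera call takes 0.05 s, during which the arm holds its last target. There are 200 camera calls.

## Working session

There is one attempt and no reset: what is moved stays moved. The work goes in short steps, Python scripts to look and compute and a tool call to move; the robot and the scene stay as the last step left them, time stands still between calls to the robot, and variables do not carry over. Pictures are saved under pics/ and viewed, about 12 in all and at most 16, crops included, and the job is handed in when it is done.

Besides the shell and the picture viewer there is one more tool, called after "Emit:" as name(argument=value, ...), one argument or row to a line, values as JSON. step_arm: Moves the arm, as the interface text tells. Its arguments: {"type":"object","properties":{"steps":{"type":"array"},"claw":{"type":"number"}},"required":["steps"]}

```bash
ls; mkdir -p pics; python3 - <<'E'
from plant import *
import cv2,numpy as np
print(state())
for n in ("scene","side"):
    im,d=grab_frame(n); cv2.imwrite(f"pics/{n}0.png",im[:,:,::-1]); np.save(f"pics/{n}0.npy",d)
    p=camera_params(n); print(n,np.round(p["mtx"],1).tolist(),np.round(p["extrinsics"],4).tolist())
print(camera_params("wrist"))
E
```

```text
pics
{'time': 0.0, 'joint_pos': array([-1.19014580e-01,  5.33779236e-02,  1.61427898e+00,  1.33254544e-05,
        1.47602444e+00, -1.19006081e-01]), 'joint_vel': array([ 3.42950899e-05, -6.12715501e-04, -8.78493389e-04,  2.01449916e-04,
       -5.24077242e-04,  3.46132414e-04]), 'joint_efforts': array([ 2.70554956e-04, -3.93670499e+01, -3.70175600e+01, -1.62778279e-04,
        6.93513779e-03, -6.06393527e-06]), 'tool_pos': array([6.24376911e-01, 6.95467386e-05, 2.30058945e-01]), 'tool_rot': array([-8.25016869e-04,  7.07109851e-01,  7.07102940e-01, -6.40349042e-04]), 'contact_force': array([ 0.04637883,  0.21219614, -0.02162521]), 'ft_torque': array([-0.06231881, -0.02472839,  0.01723781]), 'gripper_width': 0.9991640302794255}
scene [[404.6, 0.0, 326.6], [0.0, 404.6, 195.8], [0.0, 0.0, 1.0]] [[-0.4107, 0.7344, -0.5404, 1.0746], [0.9117, 0.3226, -0.2545, 0.3234], [-0.0125, -0.5972, -0.802, 0.8881], [0.0, 0.0, 0.0, 1.0]]
side [[384.1, 0.0, 319.5], [0.0, 384.1, 194.3], [0.0, 0.0, 1.0]] [[-0.9916, -0.0795, 0.1017, 0.4481], [-0.1291, 0.5907, -0.7965, 0.8558], [0.0032, -0.8029, -0.596, 0.6998], [0.0, 0.0, 0.0, 1.0]]
{'mtx': array([[279.11884465,   0.        , 316.76617878],
       [  0.        , 279.11884465, 196.78434055],
       [  0.        ,   0.        ,   1.        ]]), 'T_tool_cam': array([[ 5.30105397e-04, -9.54581386e-01, -2.97949821e-01,
         7.62562092e-02],
       [ 9.99999848e-01,  4.60459929e-04,  3.03939900e-04,
        -1.37430790e-05],
       [-1.52941418e-04, -2.97949937e-01,  9.54581485e-01,
        -1.43130631e-01],
       [ 0.00000000e+00,  0.00000000e+00,  0.00000000e+00,
         1.00000000e+00]])}
```

View pics/scene0.png

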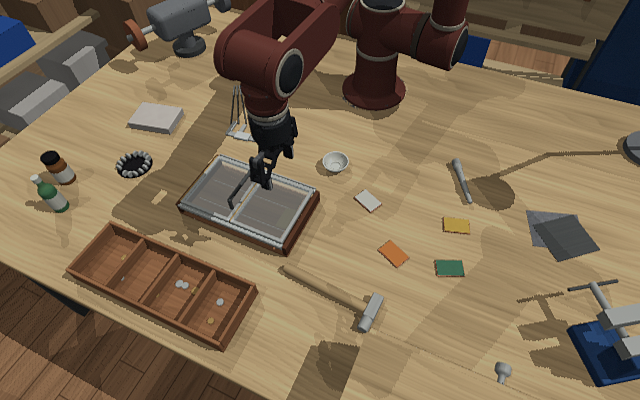

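View pics/side0.png

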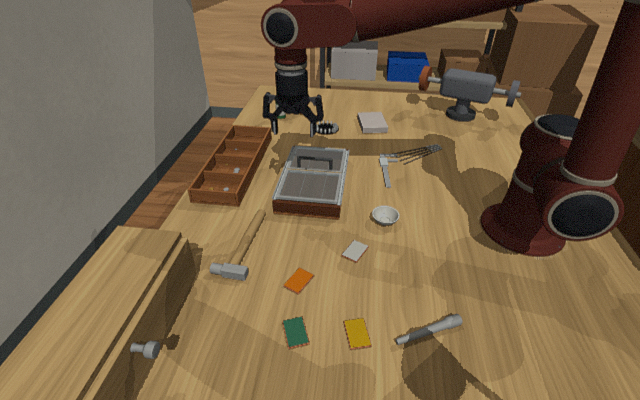

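```bash
cat > h.py <<'E'
from plant import *
import cv2,numpy as np
from scipy.spatial.transform import Rotation as R
def toolT(s):
    T=np.eye(4);w,x,y,z=s["tool_rot"];T[:3,:3]=R.from_quat([x,y,z,w]).as_matrix();T[:3,3]=s["tool_pos"];return T
def shot(n,name=None):
    s=state();im,d=grab_frame(n);p=camera_params(n)
    E=p["extrinsics"] if n!="wrist" else toolT(s)@p["T_tool_cam"]
    if name: cv2.imwrite(f"pics/{name}.png",im[:,:,::-1])
    return im,d,cloud(d,p["mtx"],E),p["mtx"],E
def cloud(d,K,E):
    v,u=np.indices(d.shape)
    P=np.stack([(u-K[0,2])/K[0,0]*d,(v-K[1,2])/K[1,1]*d,d],-1)@E[:3,:3].T+E[:3,3]
    P[d<=0]=np.nan;return P
def proj(X,K,E):
    c=(np.asarray(X)-E[:3,3])@E[:3,:3];return (c@K.T)[...,:2]/c[...,2:3]
HUE={'orange':(5,17,150),'yellow':(20,32,150),'green':(65,90,90),'blue':(95,125,120),'red':(0,4,160),'white':None}
def plaques(im,P,zr=(-.01,.02),xy=None):
    hsv=cv2.cvtColor(im,cv2.COLOR_RGB2HSV);out=[]
    for n,h in HUE.items():
        if h: m=(hsv[...,0]>=h[0])&(hsv[...,0]<=h[1])&(hsv[...,1]>h[2])&(hsv[...,2]>60)
        else: m=(hsv[...,1]<55)&(hsv[...,2]>130)
        m&=(P[...,2]>zr[0])&(P[...,2]<zr[1])
        k,l,st,_=cv2.connectedComponentsWithStats(m.astype(np.uint8))
        for i in range(1,k):
            if st[i,4]<60: continue
            q=P[l==i]; r=cv2.minAreaRect((q[:,:2]*1000).astype(np.float32))
            (cx,cy),(w,hh),a=r
            if not(30<min(w,hh)<56 and 52<max(w,hh)<80): continue
            if w>hh: a+=90   # long side dir = a+90 -> ; a=dir of short side
            out.append((n,round(cx),round(cy),round(w),round(hh),round((a+90)%180),round(1000*np.median(q[:,2]),1)))
    return out  # name, cx, cy mm, w,h, long-side direction deg in world, z
E
python3 - <<'E'
from h import *
Q=[]
for n in("scene","side"):
    p=camera_params(n);d=np.load(f"pics/{n}0.npy");im=cv2.imread(f"pics/{n}0.png")[:,:,::-1].copy()
    P=cloud(d,p["mtx"],p["extrinsics"])
    print(n,plaques(im,P))
    box=(slice(140,260),slice(165,330)) if n=="scene" else (slice(140,220),slice(265,355))
    q=P[box].reshape(-1,3);q=q[~np.isnan(q[:,0])]
    t=q[(q[:,2]>.038)&(q[:,2]<.06)]
    print(len(t),cv2.minAreaRect((t[:,:2]*1000).astype(np.float32)),np.percentile(t[:,2],[5,25,50,75,95]))
    g=q[(q[:,2]>.08)&(q[:,2]<.096)];print("handle",len(g),cv2.minAreaRect((g[:,:2]*1000).astype(np.float32)) if len(g) else 0)
    for c in ("plaque1","plaque2","hammer","caliper","dish","cover"):
        print(c,[(x["box"],round(x["p"],2)) for x in boxes_of(n,c)[:6]]) if n=="scene" or c=="plaque1" else 0
E
```

```text
scene [('orange', 573, 264, 63, 42, 65, np.float64(6.2)), ('yellow', 430, 386, 40, 64, 109, np.float64(6.3)), ('green', 557, 401, 37, 62, 113, np.float64(6.3)), ('white', 447, 150, 64, 42, 65, np.float64(6.0))]
7265 ((656.48095703125, -131.67074584960938), (325.6630554199219, 328.9979553222656), 89.65592193603516) [0.04432334 0.05012753 0.05180002 0.05302876 0.05468046]
handle 152 ((595.2160034179688, -144.97775268554688), (11.929915428161621, 105.599609375), 89.75205993652344)
plaque1 [([353.9, 189.4, 24.6, 22.9], 0.9), ([432.8, 258.2, 32.0, 17.7], 0.89), ([442.6, 216.1, 26.7, 16.5], 0.68), ([379.5, 238.7, 27.3, 26.1], 0.58)]
plaque2 [([353.9, 189.4, 24.6, 22.9], 0.9), ([432.8, 258.2, 32.0, 17.7], 0.89), ([442.6, 216.1, 26.7, 16.5], 0.68), ([379.5, 238.7, 27.3, 26.1], 0.58)]
hammer []
caliper [([222.6, 121.4, 35.3, 16.8], 0.57), ([282.5, 264.2, 97.6, 65.8], 0.57)]
dish [([323.3, 148.3, 25.0, 25.1], 0.86)]
cover [([180.7, 158.4, 133.8, 82.8], 0.63)]
side [('orange', 574, 264, 68, 47, 64, np.float64(5.0)), ('yellow', 430, 385, 41, 69, 106, np.float64(5.0)), ('green', 556, 400, 39, 60, 112, np.float64(5.1)), ('white', 373, 9, 42, 58, 179, np.float64(10.4)), ('white', 447, 148, 71, 43, 64, np.float64(4.9))]
3650 ((645.4031982421875, -144.42408752441406), (356.59234619140625, 302.9322204589844), 89.55460357666016) [0.0428962  0.04899357 0.05042202 0.05144429 0.05294681]
handle 121 ((592.0137939453125, -143.09825134277344), (12.181656837463379, 108.28076934814453), 89.2074203491211)
plaque1 [([283.2, 319.0, 22.9, 30.4], 0.92), ([345.6, 317.9, 30.4, 33.6], 0.86), ([283.2, 266.9, 30.1, 27.9], 0.68), ([340.4, 240.1, 26.2, 26.8], 0.62)]
```

```bash
python3 - <<'E'
from h import *
for n in("scene","side"):
    p=camera_params(n);d=np.load(f"pics/{n}0.npy")
    P=cloud(d,p["mtx"],p["extrinsics"]);q=P.reshape(-1,3);q=q[~np.isnan(q[:,0])]
    m=(q[:,2]>.036)&(q[:,2]<.058)&(abs(q[:,0]-.595)<.125)&(abs(q[:,1]+.144)<.2)
    t=q[m]*1000
    for lo in (-250,-200,-100,-50):
        s=t[abs(t[:,1]-lo)<12]; print(n,'y',lo,np.percentile(s[:,0],[1,3,50,97,99]).round(1)) 
    for lo in (520,560,630,670):
        s=t[abs(t[:,0]-lo)<12]; print(n,'x',lo,np.percentile(s[:,1],[1,3,50,97,99]).round(1))
    g=q[(q[:,2]>.075)&(q[:,2]<.1)&(abs(q[:,0]-.595)<.08)&(abs(q[:,1]+.144)<.05)]
    k=(g[:,2]>.08)&(g[:,2]<.096);u,s,v=np.linalg.svd(g[k][:,:2]-g[k][:,:2].mean(0));print("handle",g[k].mean(0),v[0])
im=cv2.imread("pics/scene0.png")[145:260,170:330];im2=cv2.imread("pics/side0.png")[135:225,260:360]
cv2.imwrite("pics/c.png",np.vstack([cv2.resize(im,(640,460)[:2])[:300],cv2.resize(im2,(640,300))]))
E
```

```text
scene y -250 [494.2 496.5 600.5 686.4 689.4]
scene y -200 [494.6 497.9 602.8 686.6 689.2]
scene y -100 [495.6 498.2 618.1 687.6 690.3]
scene y -50 [496.2 499.3 602.9 687.2 690.5]
scene x 520 [-288.  -278.1  -81.6   26.7   31. ]
scene x 560 [-284.4 -275.9 -115.7   25.3   30. ]
scene x 630 [-284.3 -276.8 -111.2   24.5   29.8]
scene x 670 [-287.3 -277.9 -120.    22.9   29.2]
handle [ 0.60036294 -0.14454774  0.08998851] [ 0.9999956  -0.00296638]
side y -250 [494.8 501.  587.9 684.2 686.8]
side y -200 [494.5 497.4 570.8 687.9 689.4]
side y -100 [496.8 502.  590.8 686.2 689.3]
side y -50 [496.3 500.7 591.2 687.1 689.6]
side x 520 [-278.7 -270.6  -91.9   30.7   32.2]
side x 560 [-278.8 -270.1  -79.1   30.5   32.3]
side x 630 [-278.7 -269.3  -83.2   30.    31. ]
side x 670 [-277.6 -272.4  -88.7   29.8   30.9]
handle [ 0.59083765 -0.14318229  0.08739731] [-0.99999649  0.00264963]
```

View pics/c.png

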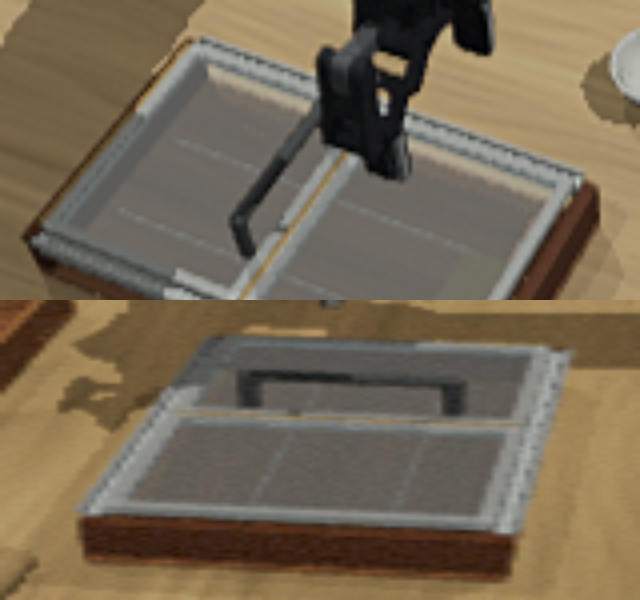

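Emit:
step_arm(
  steps=[
    [0,0,0,8.59],
    [0,0,0,8.59],
    [0,0,0,8.59],
    [0,0,0,8.59],
    [0,0,0,8.59],
    [0,0,0,8.59],
    [0,0,0,8.59],
    [0,0,0,8.59],
  ],
  claw=40,
)

```text
time: 1.25
tool_pos: [0.625, -0.0, 0.2314]
tool_rot: [0.0, 0.983, 0.181, 0.0]
contact_force: [-0.2, 0.6, 0.3]
gripper_width: 0.402
```

Emit:
step_arm(
  steps=[
    [0,0,0,8.59],
    [0,0,0,8.59],
    [0,0,0,4.1],
    [0,0,0,0],
    [0,0,0,0],
  ],
)

```text
time: 1.75
tool_pos: [0.625, -0.0, 0.2315]
tool_rot: [0.0, 1.0, -0.005, 0.0]
contact_force: [0.6, -0.6, 0.3]
gripper_width: 0.402
```

Emit:
step_arm(
  steps=[
    [-8,36,0,0],
    [-8,36,0,0],
    [-8,36,0,0],
    [-9,36,0,0],
    [0,0,40,0],
    [0,0,40,0],
    [0,0,0,0],
  ],
)

```text
time: 2.45
tool_pos: [0.5919, -0.1498, 0.1527]
tool_rot: [0.001, 1.0, 0.001, 0.004]
contact_force: [-0.2, 1.0, -0.7]
gripper_width: 0.401
```

```bash
python3 - <<'E'
from h import *
im,d,P,K,E=shot("wrist","w1")
q=P.reshape(-1,3);g=q[(q[:,2]>.078)&(q[:,2]<.1)&(abs(q[:,0]-.592)<.08)&(abs(q[:,1]+.144)<.03)];print(len(g),g.mean(0),g[:,2].max(),np.ptp(g[:,0]),g[:,0].min())
im2,*_=shot("side","s1");cv2.imwrite("pics/j1.png",np.hstack([im[:,:,::-1],im2[60:260,160:480,::-1].repeat(2,0)[:, :]])[::1,::1] if 0 else im[:,:,::-1])
E
```

```text
1623 [ 0.59822203 -0.14662632  0.09134645] 0.09401147235227642 0.10900271809222173 0.5389575932619165
```

View pics/w1.png

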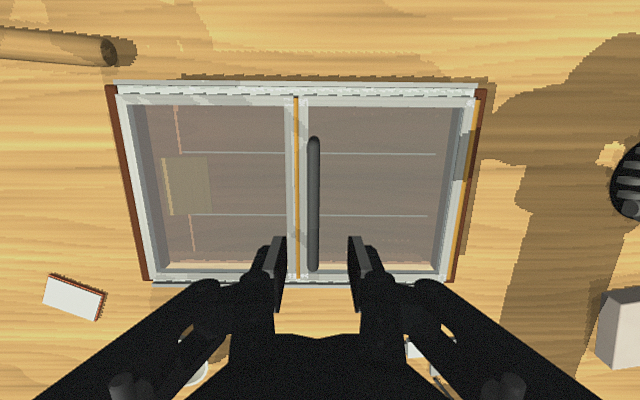

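Emit:
step_arm(
  steps=[
    [0,-4,26,0],
    [0,0,26,0],
    [0,0,25,0],
    [0,0,0,0],
  ],
)

```text
time: 2.95
tool_pos: [0.6055, -0.148, 0.0942]
tool_rot: [0.006, 1.0, 0.004, 0.018]
contact_force: [-0.8, 0.7, -0.3]
gripper_width: 0.397
```

Emit:
step_arm(
  steps=[
    [0,0,0,0],
    [0,0,0,0],
    [0,0,0,0],
    [0,0,0,0],
    [0,0,0,0],
  ],
  claw=0,
)

```text
time: 3.45
tool_pos: [0.6116, -0.1493, 0.1057]
tool_rot: [0.009, 1.0, 0.005, 0.025]
contact_force: [0.1, 0.4, 0.0]
gripper_width: 0.0
```

```bash
python3 - <<'E'
from h import *
s=state();print(s["joint_pos"].round(3),s["joint_vel"].round(3),s["joint_efforts"].round(1),s["tool_pos"],toolT(s)[:3,:3].round(3),s["contact_force"])
E
```

```text
[-3.580e-01  1.360e-01  1.742e+00  1.000e-03  1.210e+00  1.203e+00] [ 0.002 -0.01  -0.007  0.     0.004 -0.   ] [  0.  -40.4 -34.4   0.   -0.2   0. ] [ 0.61164101 -0.14930092  0.10574715] [[ 0.999  0.009  0.05 ]
 [ 0.01  -1.    -0.018]
 [ 0.05   0.019 -0.999]] [0.1130054  0.44064843 0.04678186]
```

Emit:
step_arm(
  steps=[
    [0,0,0,0],
    [0,0,0,0],
    [0,0,0,0],
    [0,0,0,0],
  ],
  claw=40,
)

```text
time: 3.85
tool_pos: [0.6118, -0.1495, 0.1064]
tool_rot: [0.009, 1.0, 0.005, 0.025]
contact_force: [-0.1, -1.5, 0.0]
gripper_width: 0.405
```

Emit:
step_arm(
  steps=[
    [0,0,-10,0],
    [0,0,-10,0],
  ],
)

```text
time: 4.05
tool_pos: [0.6094, -0.1487, 0.1252]
tool_rot: [0.009, 1.0, 0.005, 0.024]
contact_force: [0.3, 0.2, 0.1]
gripper_width: 0.405
```

Emit:
step_arm(
  steps=[
    [-5,0,0,0],
    [-5,0,0,0],
    [0,0,0,0],
  ],
)

```text
time: 4.35
tool_pos: [0.6, -0.1493, 0.1281]
tool_rot: [0.01, 1.0, 0.005, 0.026]
contact_force: [0.4, 0.4, -0.7]
gripper_width: 0.399
```

```bash
python3 - <<'E'
from h import *
shot("side","s2");im,*_=shot("scene","sc2")
a=cv2.imread("pics/s2.png")[40:240,180:440];b=im[80:280,130:390,::-1]
cv2.imwrite("pics/j2.png",np.hstack([cv2.resize(a,(400,308)),cv2.resize(b,(400,308))]))
E
```

```text
(no output)
```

View pics/j2.png

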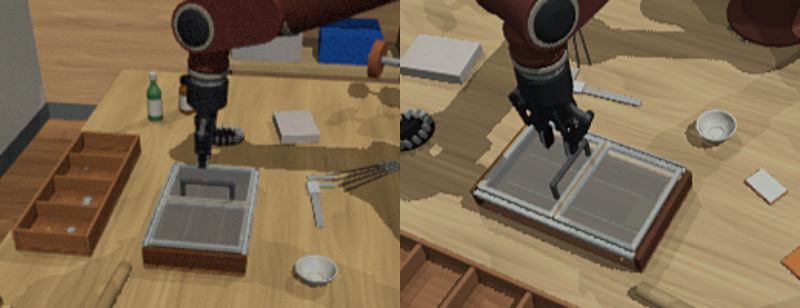

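Emit:
step_arm(
  steps=[
    [-4,-1,5,0],
    [-4,-1,5,0],
    [-2,-1,5,0],
    [0,0,5,0],
  ],
)

```text
time: 4.85
tool_pos: [0.5902, -0.1463, 0.1052]
tool_rot: [0.009, 1.0, 0.005, 0.025]
contact_force: [-0.6, 0.5, -0.2]
gripper_width: 0.401
```

Emit:
step_arm(
  steps=[
    [0,0,5,0],
    [0,0,5,0],
    [0,0,5,0],
  ],
)

```text
time: 5.15
tool_pos: [0.5906, -0.1465, 0.0881]
tool_rot: [0.009, 1.0, 0.005, 0.025]
contact_force: [-0.9, -0.7, -0.1]
gripper_width: 0.402
```

Emit:
step_arm(
  steps=[
    [0,0,5,0],
    [0,0,5,0],
    [0,0,3,0],
    [0,0,0,0],
  ],
)

```text
time: 5.55
tool_pos: [0.5909, -0.1466, 0.0726]
tool_rot: [0.009, 1.0, 0.005, 0.024]
contact_force: [1.0, 0.0, 0.0]
gripper_width: 0.395
```

Emit:
step_arm(
  steps=[
    [0,0,0,0],
    [0,0,0,0],
    [0,0,0,0],
    [0,0,0,0],
  ],
  claw=0,
)

```text
time: 5.95
tool_pos: [0.591, -0.147, 0.0729]
tool_rot: [0.009, 1.0, 0.005, 0.024]
contact_force: [0.8, -0.1, -1.1]
gripper_width: 0.091
```

Emit:
step_arm(
  steps=[
    [0.6,4.5,-13.3,0],
    [0.6,5.8,-12.8,0],
    [0.6,7,-12.1,0],
    [0.6,8.2,-11.4,0],
  ],
)

```text
time: 6.35
tool_pos: [0.5908, -0.1701, 0.1211]
tool_rot: [0.006, 1.0, 0.004, 0.024]
contact_force: [3.0, 2.0, -5.0]
gripper_width: 0.091
```

Emit:
step_arm(
  steps=[
    [0.6,10,-11,0],
    [0.5,11,-10,0],
    [0.4,11.5,-8.6,0],
    [0.3,12.3,-7.4,0],
  ],
)

```text
time: 6.75
tool_pos: [0.5905, -0.2155, 0.1618]
tool_rot: [0.004, 1.0, 0.004, 0.023]
contact_force: [2.8, 5.7, -1.4]
gripper_width: 0.089
```

Emit:
step_arm(
  steps=[
    [0.3,13,-4.8,0],
    [0.2,13.5,-4,0],
    [0,14,-2.6,0],
    [0,14,-1.2,0],
  ],
)

```text
time: 7.15
tool_pos: [0.5902, -0.2733, 0.1802]
tool_rot: [0.001, 1.0, 0.004, 0.023]
contact_force: [-1.5, 4.6, 3.7]
gripper_width: 0.087
```

Emit:
step_arm(
  steps=[
    [0,13,1.5,0],
    [0,13,3,0],
    [0,10,3,0],
    [0,0,0,0],
  ],
)

```text
time: 7.55
tool_pos: [0.5898, -0.3101, 0.1789]
tool_rot: [-0.005, 1.0, 0.004, 0.021]
contact_force: [0.3, 6.1, -3.7]
gripper_width: 0.084
```

```bash
python3 - <<'E'
from h import *
im,d,P,K,E=shot("side","s3");b,*_=shot("scene","sc3")
a=im[40:240,180:440,::-1];b=b[60:260,130:390,::-1]
cv2.imwrite("pics/j3.png",np.hstack([cv2.resize(a,(400,308)),cv2.resize(b,(400,308))]))
E
```

```text
(no output)
```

View pics/j3.png

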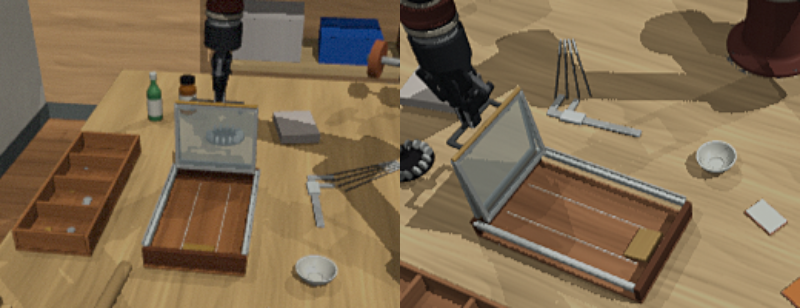

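Emit:
step_arm(
  steps=[
    [0,4,1.5,0],
    [0,4,1.5,0],
    [0,0,0,0],
  ],
)

```text
time: 7.95
tool_pos: [0.5898, -0.3098, 0.1789]
tool_rot: [-0.015, 1.0, 0.005, 0.019]
contact_force: [-0.1, -0.8, -5.1]
gripper_width: 0.084
```

Emit:
step_arm(
  steps=[
    [0,0,0,0],
    [0,0,0,0],
  ],
  claw=28,
)

```text
time: 8.15
tool_pos: [0.5898, -0.313, 0.1794]
tool_rot: [-0.012, 1.0, 0.006, 0.019]
contact_force: [0.2, -0.4, -0.3]
gripper_width: 0.283
```

```bash
python3 - <<'E'
from h import *
print(state()["contact_force"])
for n in("side","scene"):
    im,d,P,K,E=shot(n)
    q=P.reshape(-1,3);q=q[(abs(q[:,0]-.592)<.06)&(q[:,1]<-.22)&(q[:,1]>-.285)&(q[:,2]>.07)&(q[:,2]<.19)]
    print(n,len(q),np.polyfit(q[:,2],q[:,1],1),np.arctan(1/abs(np.polyfit(q[:,2],q[:,1],1)[0])))
    q=P.reshape(-1,3);q=q[(abs(q[:,0]-.592)<.07)&(q[:,1]<-.2)&(q[:,1]>-.3)&(q[:,2]>.194)&(q[:,2]<.215)];print("top",len(q),q.mean(0) if len(q) else 0)
E
```

```text
[ 0.1986997  -0.44087789 -0.27278308]
side 1263 [-0.06837791 -0.25401411] 1.5025246840949
top 159 [ 0.59143064 -0.27326632  0.19971545]
scene 1435 [-0.07067645 -0.2537796 ] 1.500237204382665
top 298 [ 0.59410656 -0.27294314  0.20081071]
```

Emit:
step_arm(
  steps=[
    [0,0,-6,0],
    [0,0,-12,0],
    [0,0,-12,0],
    [0,0,-12,0],
    [0,0,-15,0],
    [0,0,-15,0],
    [0,0,-15,0],
    [0,0,-10,0],
  ],
)

```text
time: 9.05
tool_pos: [0.5858, -0.3175, 0.2867]
tool_rot: [-0.011, 1.0, 0.005, 0.021]
contact_force: [0.1, -0.4, -0.5]
gripper_width: 0.279
```

Emit:
step_arm(
  steps=[
    [-5,-15,0,0],
    [-9,-28,0,0],
    [-9,-28,0,0],
    [-9,-28,0,0],
    [-9,-28,0,0],
    [-9,-28,0,0],
    [-9,-28,0,0],
    [-9,-28,0,0],
  ],
)

```text
time: 9.85
tool_pos: [0.5095, -0.0962, 0.2864]
tool_rot: [-0.012, 1.0, 0.004, 0.019]
contact_force: [1.0, -0.5, -0.2]
gripper_width: 0.285
```

Emit:
step_arm(
  steps=[
    [-9,-28,0,0],
    [-9,-28,0,0],
    [-9,-28,0,0],
    [-9,-28,0,0],
    [-9,-28,0,0],
    [-9,-28,0,0],
    [-5,-15,0,0],
    [0,0,0,0],
  ],
)

```text
time: 10.65
tool_pos: [0.4359, 0.1016, 0.2823]
tool_rot: [-0.015, 1.0, 0.008, 0.014]
contact_force: [1.3, 0.2, -0.4]
gripper_width: 0.28
```

Emit:
step_arm(
  steps=[
    [0,0,0,-8.1],
    [0,0,0,-8.1],
    [0,0,0,-8.1],
    [0,0,0,-8.1],
    [0,0,0,-8.1],
    [0,0,0,-8.1],
    [0,0,0,-8.1],
    [0,0,0,-8.1],
  ],
  claw=65,
)

```text
time: 11.45
tool_pos: [0.4315, 0.0995, 0.2768]
tool_rot: [-0.006, 0.828, 0.561, 0.016]
contact_force: [-0.1, -0.6, 0.5]
gripper_width: 0.651
```

```bash
cat >> h.py <<'E'
def go(x,y,z,phi=None,step=20):
    s=state();T=toolT(s);d=T[:3,:3].T@(np.array([x,y,z])/1000-T[:3,3])*1000
    f=np.degrees(np.arctan2(T[1,0],T[0,0]));t=0 if phi is None else (f-phi+90)%180-90
    print("pos",(s["tool_pos"]*1000).round(1),"phi",f.round(1),"tiltdir",T[:2,2].round(3),"F",s["contact_force"].round(1),"w",round(s["gripper_width"],3),"j",s["joint_pos"].round(2))
    n=int(np.ceil(max(np.linalg.norm(d)/step,abs(t)/8)));print("tool delta",d.round(1),"turn",round(t,1),"rows",n,"each",(d/max(n,1)).round(1),round(t/max(n,1),2))
E
python3 - <<'E'
from h import *
im,d,P,K,E=shot("wrist","w4");print(plaques(im,P,(-.015,.02)))
im,d,P,K,E=shot("scene","sc4");print(plaques(im,P))
im,d,P,K,E=shot("side","s4");print(plaques(im,P))
go(447,149,60,65)
E
```

```text
[('orange', 859, -161, 76, 46, 83, np.float64(8.8)), ('orange', 855, -269, 65, 37, 84, np.float64(8.9)), ('white', 448, 149, 63, 41, 64, np.float64(6.5)), ('white', 372, 17, 60, 52, 23, np.float64(11.2))]
[('orange', 574, 265, 63, 43, 66, np.float64(6.2)), ('yellow', 430, 387, 42, 62, 107, np.float64(6.3)), ('green', 557, 401, 38, 62, 113, np.float64(6.0)), ('white', 366, 15, 53, 53, 14, np.float64(10.4)), ('white', 447, 150, 64, 43, 64, np.float64(5.8))]
[('orange', 573, 262, 70, 47, 64, np.float64(4.9)), ('yellow', 430, 384, 41, 70, 106, np.float64(5.0)), ('green', 556, 399, 39, 62, 113, np.float64(5.0)), ('white', 372, 9, 43, 56, 176, np.float64(10.7)), ('white', 448, 146, 73, 46, 65, np.float64(4.9))]
pos [431.6  99.6 276.9] phi 67.8 tiltdir [0.021 0.027] F [ 0.8  0.  -0.6] w 0.651 j [ 0.04 -0.45  1.97  0.03  1.6   0.43]
tool delta [ 44.3  -6.3 218.5] turn 2.8 rows 12 each [ 3.7 -0.5 18.2] 0.23
```

View pics/sc4.png

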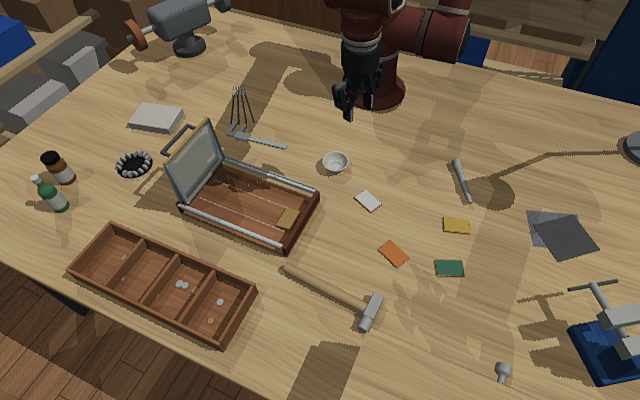

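Emit:
step_arm(
  steps=[
    [4,-0.5,15,0.5],
    [4,-0.5,18,0.5],
    [4,-0.5,18,0.5],
    [4,-0.5,18,0.5],
    [4,-0.5,18,0.5],
    [4,-0.5,18,0],
    [4,-0.5,18,0],
    [4,-0.5,18,0],
  ],
)

```text
time: 12.4
tool_pos: [0.443, 0.1357, 0.1261]
tool_rot: [-0.006, 0.849, 0.528, 0.016]
contact_force: [0.1, -0.5, -0.5]
gripper_width: 0.652
```

Emit:
step_arm(
  steps=[
    [4,-0.5,18,0],
    [4,-0.5,18,0],
    [3,-0.5,15,0],
    [0,0,10,0],
    [0,0,0,0],
  ],
)

```text
time: 12.9
tool_pos: [0.4413, 0.1485, 0.0536]
tool_rot: [-0.009, 0.852, 0.524, 0.01]
contact_force: [0.1, 0.1, 0.4]
gripper_width: 0.647
```

```bash
python3 - <<'E'
from h import *
im,d,P,K,E=shot("wrist","w5");print(plaques(im,P,(-.015,.02)))
go(447.5,149,1,65,10)
E
```

```text
[('orange', 448, 149, 67, 45, 64, np.float64(4.6)), ('white', 447, 149, 64, 41, 64, np.float64(6.5))]
pos [441.7 148.6  54.4] phi 63.2 tiltdir [0.009 0.026] F [ 0.4 -0.9 -0.3] w 0.649 j [ 0.15 -0.16  2.13  0.03  1.16  0.61]
tool delta [ 1.5  5.2 53.4] turn -1.8 rows 6 each [0.3 0.9 8.9] -0.3
```

Emit:
step_arm(
  steps=[
    [0.3,1.3,10,-0.5],
    [0.3,1.3,10,-0.5],
    [0.3,1.3,10,-0.4],
    [0.3,1,10,0],
    [0.3,0,8,0],
    [0,0,4,0],
    [0,0,0,0],
  ],
)

```text
time: 13.65
tool_pos: [0.4497, 0.149, -0.0001]
tool_rot: [-0.008, 0.845, 0.534, 0.013]
contact_force: [-0.4, 0.7, -0.4]
gripper_width: 0.65
```

```bash
python3 - <<'E'
from h import *
go(447.5,149,0,65,10)
E
```

```text
pos [ 4.497e+02  1.490e+02 -1.000e-01] phi 64.6 tiltdir [0.013 0.026] F [-0.4  0.7 -0.4] w 0.65 j [ 0.15 -0.05  2.14  0.03  1.04  0.58]
tool delta [-0.9 -2.  -0.1] turn -0.4 rows 1 each [-0.9 -2.  -0.1] -0.39
```

Close and lift.

Emit:
step_arm(
  steps=[
    [0,0,0,0],
    [0,0,0,0],
    [0,0,0,0],
    [0,0,0,0],
    [0,0,0,0],
  ],
  claw=0,
)

```text
time: 14.15
tool_pos: [0.4501, 0.1491, 0.0007]
tool_rot: [-0.007, 0.845, 0.534, 0.013]
contact_force: [-0.4, 0.1, -0.7]
gripper_width: 0.482
```

Emit:
step_arm(
  steps=[
    [0,0,-5,0],
    [0,0,-10,0],
    [0,0,-15,0],
    [0,0,-15,0],
    [0,0,-15,0],
    [0,0,-15,0],
    [0,0,-15,0],
    [0,0,-10,0],
  ],
)

```text
time: 14.95
tool_pos: [0.4475, 0.1461, 0.1075]
tool_rot: [-0.008, 0.845, 0.534, 0.013]
contact_force: [-0.3, 0.3, -1.2]
gripper_width: 0.485
```

```bash
python3 - <<'E'
from h import *
im,d,P,K,E=shot("wrist","w6");s=state();T=toolT(s)
# plaque pose in tool: white points near the TCP
hsv=cv2.cvtColor(im,cv2.COLOR_RGB2HSV);q=(P-T[:3,3])@T[:3,:3]
m=(hsv[...,1]<55)&(hsv[...,2]>120)&(abs(q[...,0])<.05)&(abs(q[...,1])<.03)&(abs(q[...,2])<.03)
r=q[m]*1000;print(m.sum(),r.mean(0),r.min(0),r.max(0),"slope z/x,y",np.linalg.lstsq(np.c_[r[:,:2],np.ones(len(r))],r[:,2],rcond=None)[0])
go(592,-30,100,90,20)
E
```

```text
7113 [ 1.53907815 -0.04401704 -4.32608569] [-33.91098452 -21.40585789  -7.0775522 ] [30.88601469 19.72238566 -1.54272139] slope z/x,y [ 3.05067550e-02  2.34216411e-03 -4.37293487e+00]
pos [448.6 146.3 109.1] phi 64.6 tiltdir [0.016 0.027] F [ 1.  -0.4 -0.5] w 0.488 j [ 0.14 -0.23  2.09  0.03  1.26  0.58]
tool delta [-98.1 205.1   6.8] turn -25.4 rows 12 each [-8.2 17.1  0.6] -2.11
```

View pics/w6.png

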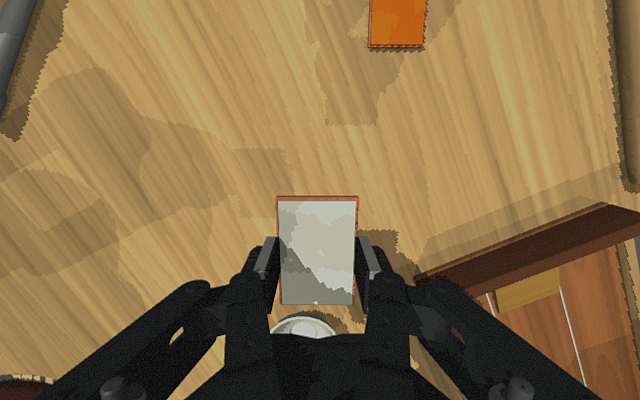

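Emit:
step_arm(
  steps=[
    [0,0,0,-6.4],
    [0,0,0,-6.4],
    [0,0,0,-6.4],
    [0,0,0,-6.2],
    [-8,8,0,0],
    [-16,13,0,0],
    [-16,13,0,0],
    [-16,13,0,0],
  ],
)

```text
time: 15.8
tool_pos: [0.4975, 0.0894, 0.1088]
tool_rot: [-0.003, 0.702, 0.712, 0.016]
contact_force: [0.6, -0.3, -2.1]
gripper_width: 0.488
```

Emit:
step_arm(
  steps=[
    [-16,13,0,0],
    [-16,13,0,0],
    [-16,13,0,0],
    [-16,13,0,0],
    [-16,13,0,0],
    [-16,13,0,0],
    [-10,8,0,0],
    [0,0,0,0],
  ],
)

```text
time: 16.6
tool_pos: [0.5905, -0.0283, 0.105]
tool_rot: [-0.003, 0.711, 0.703, 0.014]
contact_force: [-0.1, 0.9, -1.0]
gripper_width: 0.485
```

```bash
python3 - <<'E'
from h import *
im,d,P,K,E=shot("wrist","w7")
go(592,-30,100,90,20)
q=P*1000
print("floor",np.nanmedian(q[(abs(q[...,0]-592)<30)&(q[...,1]>-220)&(q[...,1]<-160)][:,2]) )
hsv=cv2.cvtColor(im,cv2.COLOR_RGB2HSV)
for lo,hi in((8,16),(16,26)):
    m=(q[...,2]>lo+2)&(q[...,2]<hi)&(abs(q[...,0]-592)<45)&(q[...,1]>-60)&(q[...,1]<20);r=q[m];print(len(r),r.min(0) if len(r) else 0,r.max(0) if len(r) else 0)
cv2.imwrite("pics/w7.png",im[:,:,::-1])
im,d,P,K,E=shot("scene","sc7");q=P*1000
m=(q[...,2]>12)&(q[...,2]<30)&(abs(q[...,0]-592)<45)&(q[...,1]>-60)&(q[...,1]<16);r=q[m];print("scene",len(r),np.percentile(r,[1,50,99],0) if len(r) else 0)
E
```

```text
pos [589.9 -27.6 104.8] phi 89.4 tiltdir [0.015 0.025] F [-0.1 -0.9 -1.6] w 0.484 j [-0.19  0.07  1.81  0.03  1.25 -0.18]
tool delta [-2.5  2.1  4.8] turn -0.6 rows 1 each [-2.5  2.1  4.8] -0.59
floor 8.575956557058422
30 [547.67836764 -59.04585053  10.00384727] [636.80494872  13.06137757  10.65106042]
2098 [563.55232724 -19.6295376   18.00338536] [623.50850791   6.53836628  25.19204992]
scene 334 [[563.17405281 -36.72528358  12.48041703]
 [594.51454005 -14.04658173  19.05386968]
 [622.91176197   6.37053966  25.13346422]]
```

View pics/w7.png

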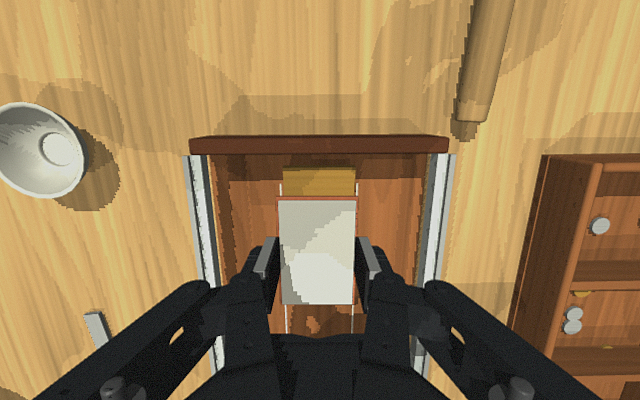

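Emit:
step_arm(
  steps=[
    [-2,3,12,-0.6],
    [-1,0,15,0],
    [-1,0,15,0],
    [0,0,15,0],
    [0,0,12,0],
    [0,0,0,0],
  ],
)

```text
time: 17.3
tool_pos: [0.59, -0.0261, 0.0272]
tool_rot: [-0.006, 0.706, 0.709, 0.013]
contact_force: [-0.9, -0.7, -1.0]
gripper_width: 0.485
```

```bash
python3 - <<'E'
from h import *
go(593,-30.5,28,90,5)
E
```

```text
pos [590.  -26.1  27.2] phi 90.3 tiltdir [0.009 0.027] F [-0.9 -0.7 -1. ] w 0.485 j [-0.18  0.18  1.84  0.03  1.12 -0.2 ]
tool delta [-4.4  3.  -0.9] turn 0.3 rows 2 each [-2.2  1.5 -0.5] 0.13
```

Emit:
step_arm(
  steps=[
    [-2.5,1.5,0,0],
    [-2,1.5,0,0],
    [0,0,2,0],
    [0,0,2,0],
    [0,0,0,0],
  ],
)

```text
time: 17.8
tool_pos: [0.5948, -0.0312, 0.0242]
tool_rot: [-0.005, 0.706, 0.709, 0.014]
contact_force: [-0.3, 0.0, -1.3]
gripper_width: 0.485
```

Emit:
step_arm(
  steps=[
    [0,0,2,0],
    [0,0,2,0],
  ],
)

```text
time: 18.0
tool_pos: [0.5956, -0.0313, 0.0216]
tool_rot: [-0.004, 0.705, 0.709, 0.014]
contact_force: [-3.4, -0.7, 4.6]
gripper_width: 0.487
```

```bash
cat >> h.py <<'E'
def held(color=None):
    im,d,P,K,E=shot("wrist");s=state();T=toolT(s)
    hsv=cv2.cvtColor(im,cv2.COLOR_RGB2HSV);q=(P-T[:3,3])@T[:3,:3];h=HUE[color]
    c=((hsv[...,1]<60)&(hsv[...,2]>110)) if h is None else (hsv[...,0]>=h[0]-2)&(hsv[...,0]<=h[1]+2)&(hsv[...,1]>h[2]-40)
    m=c&(abs(q[...,0])<.05)&(abs(q[...,1])<.026)&(abs(q[...,2])<.03)
    r=q[m]*1000;w=P[m]*1000
    f=lambda a:np.linalg.lstsq(np.c_[a[:,:2],np.ones(len(a))],a[:,2],rcond=None)[0]
    mid=(np.percentile(w,1,0)+np.percentile(w,99,0))/2
    print("held",m.sum(),"tool x",np.percentile(r[:,0],[1,99]).round(1),"y",np.percentile(r[:,1],[1,99]).round(1),"tool plane",f(r).round(3),"world slope",f(w)[:2].round(3),"mid",mid.round(1))
E
python3 - <<'E'
from h import *
held("white");go(593,-30.5,18,90,5)
E
```

```text
held 7916 tool x [-31.  31.] y [-24.2  24.2] tool plane [-3.800e-02  6.000e-03 -6.516e+00] world slope [0.006 0.063] mid [595.2 -31.5  36.4]
pos [595.6 -31.3  21.5] phi 90.3 tiltdir [0.014 0.026] F [-2.5  0.2  4.7] w 0.482 j [-0.19  0.2   1.83  0.03  1.11 -0.21]
tool delta [ 0.8 -2.6  3.5] turn 0.3 rows 1 each [ 0.8 -2.6  3.5] 0.27
```

Emit:
step_arm(
  steps=[
    [0,-1,2,0],
    [0,-1,2,0],
    [0,-0.5,2,0],
  ],
)

```text
time: 18.35
tool_pos: [0.5957, -0.0314, 0.0205]
tool_rot: [-0.003, 0.705, 0.709, 0.015]
contact_force: [-5.8, -1.2, 10.0]
gripper_width: 0.485
```

```bash
python3 - <<'E'
from h import *
held("white");go(593,-30.5,17,90,5)
E
```

```text
held 7761 tool x [-30.7  30.8] y [-24.2  24.3] tool plane [-5.800e-02 -1.000e-03 -6.589e+00] world slope [0.017 0.084] mid [595.3 -31.5  35.2]
pos [595.6 -31.4  20.5] phi 90.3 tiltdir [0.017 0.026] F [-4.9 -0.2  9.8] w 0.484 j [-0.19  0.2   1.83  0.03  1.1  -0.21]
tool delta [ 0.8 -2.7  3.4] turn 0.3 rows 1 each [ 0.8 -2.7  3.4] 0.3
```

Emit:
step_arm(
  steps=[
    [0,0,4,0],
    [0,0,4,0],
    [0,0,4,0],
  ],
)

```text
time: 18.7
tool_pos: [0.5978, -0.0327, 0.0159]
tool_rot: [-0.002, 0.704, 0.71, 0.015]
contact_force: [-7.0, -0.8, 13.1]
gripper_width: 0.485
```

```bash
python3 - <<'E'
from h import *
held("white");go(593,-30.5,17,90,5)
E
```

```text
held 7286 tool x [-29.1  31.9] y [-24.3  24.3] tool plane [-0.187  0.01  -6.86 ] world slope [0.006 0.211] mid [597.4 -31.4  28.7]
pos [597.9 -32.7  15.7] phi 90.4 tiltdir [0.018 0.024] F [-6.9 -1.4 12.7] w 0.484 j [-0.19  0.21  1.83  0.03  1.09 -0.21]
tool delta [ 2.2 -4.8 -1.3] turn 0.4 rows 2 each [ 1.1 -2.4 -0.6] 0.21
```

Emit:
step_arm(
  steps=[
    [0,-2,-0.5,0],
    [0,-2,0,0],
    [0,0,0,0],
  ],
)

```text
time: 19.05
tool_pos: [0.5962, -0.033, 0.0188]
tool_rot: [0.0, 0.705, 0.709, 0.017]
contact_force: [-0.4, 0.1, -0.8]
gripper_width: 0.482
```

Emit:
step_arm(
  steps=[
    [0,0,0,0],
    [0,0,0,0],
    [0,0,-3,0],
    [0,0,-10,0],
    [0,0,-20,0],
    [0,0,-20,0],
    [0,0,-20,0],
    [0,0,-10,0],
  ],
  claw=66,
)

```text
time: 19.85
tool_pos: [0.5922, -0.0345, 0.1035]
tool_rot: [-0.002, 0.705, 0.709, 0.015]
contact_force: [1.0, -0.9, 0.5]
gripper_width: 0.659
```

```bash
cat >> h.py <<'E'
def inworld(color,lo=(560,-200,5),hi=(630,20,45)):
    im,d,P,K,E=shot("wrist","last");hsv=cv2.cvtColor(im,cv2.COLOR_RGB2HSV);w=P*1000;h=HUE[color]
    c=((hsv[...,1]<60)&(hsv[...,2]>110)) if h is None else (hsv[...,0]>=h[0]-2)&(hsv[...,0]<=h[1]+2)&(hsv[...,1]>h[2]-40)
    m=c&((w>lo)&(w<hi)).all(-1);k,l,st,_=cv2.connectedComponentsWithStats(m.astype(np.uint8));r=w[l==1+st[1:,4].argmax()]
    print(color,len(r),"lo",np.percentile(r,1,0).round(1),"hi",np.percentile(r,99,0).round(1),"plane",np.linalg.lstsq(np.c_[r[:,:2],np.ones(len(r))],r[:,2],rcond=None)[0][:2].round(3),cv2.minAreaRect(r[:,:2].astype(np.float32)))
E
python3 - <<'E'
from h import *
inworld("white")
im,d,P,K,E=shot("scene","sc8");print(plaques(im,P,(-.01,.035)))
go(573,264,110,65,20)
E
```

```text
white 3115 lo [576.  -63.1  13.3] hi [615.9  -2.1  28.7] plane [0.004 0.225] ((596.2206420898438, -34.09452438354492), (40.888851165771484, 65.28936767578125), 1.236634612083435)
[('orange', 574, 264, 63, 44, 64, np.float64(6.0)), ('yellow', 402, 398, 39, 62, 107, np.float64(6.2)), ('green', 557, 400, 38, 62, 112, np.float64(6.1)), ('white', 362, -300, 69, 37, 34, np.float64(7.2)), ('white', 596, -31, 63, 44, 89, np.float64(21.7))]
pos [592.5 -34.6 103.3] phi 90.4 tiltdir [0.019 0.024] F [ 0.2 -0.4  0.2] w 0.662 j [-0.2   0.08  1.81  0.03  1.24 -0.21]
tool delta [ 2.988e+02 -1.740e+01  2.000e-01] turn 25.4 rows 15 each [19.9 -1.2  0. ] 1.69
```

Emit:
step_arm(
  steps=[
    [15,-1,0,0],
    [25,-1.5,0,0],
    [25,-1.5,0,0],
    [25,-1.5,0,0],
    [25,-1.5,0,0],
    [25,-1.5,0,0],
    [25,-1.5,0,0],
    [25,-1.5,0,0],
  ],
)

```text
time: 20.75
tool_pos: [0.5717, 0.1661, 0.0973]
tool_rot: [-0.008, 0.706, 0.708, 0.01]
contact_force: [0.6, -0.5, 0.3]
gripper_width: 0.662
```

Emit:
step_arm(
  steps=[
    [25,-1.5,0,0],
    [25,-1.5,0,0],
    [25,-1.5,0,0],
    [25,-1,0,0],
    [10,0,0,8.4],
    [0,0,0,8.4],
    [0,0,0,8.4],
    [0,0,0,0],
  ],
)

```text
time: 21.55
tool_pos: [0.5517, 0.2905, 0.0864]
tool_rot: [-0.015, 0.845, 0.534, -0.003]
contact_force: [0.4, 0.4, -0.1]
gripper_width: 0.657
```

```bash
python3 - <<'E'
from h import *
im,d,P,K,E=shot("wrist");print(plaques(im,P,(-.015,.02)))
go(573.5,264,0,64.5,15)
E
```

```text
[('orange', 556, 400, 44, 66, 112, np.float64(4.6)), ('orange', 573, 263, 69, 44, 65, np.float64(6.4)), ('yellow', 399, 397, 48, 63, 106, np.float64(6.4)), ('green', 556, 400, 40, 63, 113, np.float64(6.5))]
pos [551.5 290.4  86.2] phi 64.7 tiltdir [-0.021  0.023] F [-0.6  0.6 -0.8] w 0.663 j [0.35 0.18 1.73 0.03 1.25 0.78]
tool delta [-15.5  33.6  85.1] turn 0.2 rows 7 each [-2.2  4.8 12.2] 0.03
```

Emit:
step_arm(
  steps=[
    [-5,10,5,0],
    [-5,12,10,0],
    [-5,11,10,0],
    [0,0,10,0],
    [0,0,10,0],
    [0,0,0,0],
  ],
)

```text
time: 22.2
tool_pos: [0.5746, 0.2598, 0.0331]
tool_rot: [-0.016, 0.843, 0.537, -0.005]
contact_force: [-0.5, -0.1, -0.4]
gripper_width: 0.656
```

```bash
python3 - <<'E'
from h import *
im,d,P,K,E=shot("wrist");print(plaques(im,P,(-.015,.02)))
go(573.5,263.5,0,65,12)
E
```

```text
[('orange', 573, 263, 69, 44, 64, np.float64(6.5)), ('green', 556, 400, 41, 63, 112, np.float64(6.5))]
pos [574.9 260.1  33.8] phi 65.0 tiltdir [-0.024  0.022] F [-0.4 -0.2 -0. ] w 0.657 j [0.29 0.27 1.72 0.03 1.17 0.72]
tool delta [ 2.2 -1.7 33.9] turn -0.0 rows 3 each [ 0.7 -0.6 11.3] -0.01
```

Emit:
step_arm(
  steps=[
    [1,-1,10,0],
    [1,-1,10,0],
    [0,0,8,0],
    [0,0,4,0],
    [0,0,0,0],
  ],
)

```text
time: 22.75
tool_pos: [0.5731, 0.2649, 0.0]
tool_rot: [-0.016, 0.843, 0.538, -0.004]
contact_force: [-0.5, -0.7, 0.3]
gripper_width: 0.658
```

```bash
python3 - <<'E'
from h import *
go(573.5,263.5,0,65,12)
E
```

```text
pos [573.1 264.9   0. ] phi 65.1 tiltdir [-0.023  0.022] F [-0.5 -0.7  0.3] w 0.658 j [0.3  0.31 1.73 0.03 1.11 0.72]
tool delta [-1.1  1.  -0. ] turn 0.1 rows 1 each [-1.1  1.  -0. ] 0.07
```

Emit:
step_arm(
  steps=[
    [0,0,0,0],
    [0,0,0,0],
    [0,0,0,0],
    [0,0,0,0],
    [0,0,0,0],
  ],
  claw=0,
)

```text
time: 23.25
tool_pos: [0.5735, 0.2652, 0.0007]
tool_rot: [-0.015, 0.843, 0.538, -0.003]
contact_force: [0.8, 0.5, -1.5]
gripper_width: 0.482
```

Emit:
step_arm(
  steps=[
    [0,0,-5,0],
    [0,0,-10,0],
    [0,0,-15,0],
    [0,0,-20,0],
    [0,0,-20,0],
    [0,0,-20,-8.3],
    [0,0,-10,-8.3],
    [0,0,-5,-8.3],
  ],
)

```text
time: 24.05
tool_pos: [0.5767, 0.2627, 0.1171]
tool_rot: [-0.015, 0.702, 0.712, 0.002]
contact_force: [-0.3, 0.2, -1.9]
gripper_width: 0.481
```

Emit:
step_arm(
  steps=[
    [-12,1,0,0],
    [-25,1.5,0,0],
    [-25,1.5,0,0],
    [-25,1.5,0,0],
    [-25,1.5,0,0],
    [-25,1.5,0,0],
    [-25,1.5,0,0],
    [-25,1.5,0,0],
  ],
)

```text
time: 24.85
tool_pos: [0.591, 0.067, 0.1203]
tool_rot: [-0.012, 0.709, 0.705, 0.005]
contact_force: [-0.6, 0.9, -1.9]
gripper_width: 0.486
```

Emit:
step_arm(
  steps=[
    [-25,1.5,0,0],
    [-25,1.5,0,0],
    [-25,1.5,0,0],
    [-20,1.5,0,0],
    [-10,0,0,0],
    [-5,0,0,0],
    [0,0,0,0],
  ],
)

```text
time: 25.55
tool_pos: [0.5931, -0.0551, 0.1197]
tool_rot: [-0.011, 0.718, 0.696, 0.005]
contact_force: [0.3, 0.4, -1.6]
gripper_width: 0.485
```

```bash
python3 - <<'E'
from h import *
held("orange");inworld("white",(560,-100,5),(630,20,45))
go(593,-60,40,90,12)
E
```

```text
held 8347 tool x [-31.7  31.8] y [-21.4  21. ] tool plane [ 0.019 -0.032 -5.837] world slope [0.023 0.002] mid [593.2 -54.6 125. ]
white 2509 lo [575.9 -50.9  17.2] hi [616.3  -2.   28.7] plane [0.002 0.219] ((595.9527587890625, -27.015087127685547), (40.979827880859375, 50.7769889831543), 1.1880732774734497)
pos [593.2 -54.1 119.6] phi 88.2 tiltdir [-0.008  0.022] F [ 0.   0.3 -1.3] w 0.486 j [-0.23  0.08  1.77  0.02  1.3  -0.2 ]
tool delta [-7.6  0.7 79.4] turn -1.8 rows 7 each [-1.1  0.1 11.3] -0.25
```

Emit:
step_arm(
  steps=[
    [-3,1,12,-0.9],
    [-2,1,15,-0.9],
    [-1,1,15,0],
    [-1,0,15,0],
    [0,0,12,0],
    [0,0,8,0],
    [0,0,4,0],
    [0,0,0,0],
  ],
)

```text
time: 26.45
tool_pos: [0.5933, -0.0563, 0.0279]
tool_rot: [-0.013, 0.705, 0.709, 0.004]
contact_force: [-0.4, 0.9, -1.2]
gripper_width: 0.482
```

```bash
python3 - <<'E'
from h import *
go(595.5,-60.5,23,90,12)
E
```

```text
pos [593.3 -56.3  27.9] phi 90.4 tiltdir [-0.014  0.024] F [-0.4  0.9 -1.2] w 0.482 j [-0.23  0.2   1.81  0.02  1.15 -0.24]
tool delta [-4.4  2.2  4.7] turn 0.4 rows 1 each [-4.4  2.2  4.7] 0.38
```

Emit:
step_arm(
  steps=[
    [-2,1,0,0],
    [-2,0.5,0,0.3],
    [0,0,2,0],
    [0,0,2,0],
    [0,0,2,0],
  ],
)

```text
time: 26.95
tool_pos: [0.5974, -0.0612, 0.0246]
tool_rot: [-0.011, 0.707, 0.707, 0.005]
contact_force: [-0.0, 0.5, -1.8]
gripper_width: 0.482
```

Emit:
step_arm(
  steps=[
    [0,0,3,0],
    [0,0,3,0],
    [0,0,3,0],
    [0,0,3,0],
  ],
)

```text
time: 27.35
tool_pos: [0.5987, -0.0616, 0.0179]
tool_rot: [-0.011, 0.706, 0.708, 0.005]
contact_force: [-4.0, -0.3, 13.4]
gripper_width: 0.484
```

```bash
python3 - <<'E'
from h import *
held("orange");go(595.5,-60.5,15,90,12)
E
```

```text
held 9745 tool x [-49.   45.8] y [-24.7  24.9] tool plane [-0.159  0.029 -3.887] world slope [-0.037  0.181] mid [598.9 -63.2  18.2]
pos [598.9 -61.7  17.8] phi 90.1 tiltdir [-0.009  0.022] F [-4.4 -0.3 12.1] w 0.482 j [-0.24  0.23  1.8   0.02  1.13 -0.25]
tool delta [ 1.1 -3.3  2.9] turn 0.1 rows 1 each [ 1.1 -3.3  2.9] 0.12
```

Emit:
step_arm(
  steps=[
    [0,-1.5,3,0],
    [0,-1.5,3,0],
  ],
)

```text
time: 27.6
tool_pos: [0.5989, -0.0617, 0.0179]
tool_rot: [-0.01, 0.706, 0.708, 0.006]
contact_force: [-3.9, 0.6, 13.1]
gripper_width: 0.485
```

Emit:
step_arm(
  steps=[
    [0,-2,-0.5,0],
    [0,0,0,0],
  ],
)

```text
time: 27.8
tool_pos: [0.5991, -0.0619, 0.0211]
tool_rot: [-0.008, 0.706, 0.708, 0.008]
contact_force: [-0.2, -0.2, -1.8]
gripper_width: 0.487
```

Emit:
step_arm(
  steps=[
    [0,0,0,0],
    [0,0,0,0],
    [0,0,-3,0],
    [0,0,-10,0],
    [0,0,-20,0],
    [0,0,-20,0],
    [0,0,-20,0],
    [0,0,-10,0],
  ],
  claw=66,
)

```text
time: 28.6
tool_pos: [0.5967, -0.0633, 0.1049]
tool_rot: [-0.011, 0.706, 0.708, 0.006]
contact_force: [0.8, -0.5, -0.1]
gripper_width: 0.666
```

```bash
python3 - <<'E'
from h import *
HUE["orange"]=(6,14,220)
inworld("orange");inworld("white")
im,d,P,K,E=shot("scene","sc9");print(plaques(im,P,(-.01,.035)))
go(557,400,100,113,25)
E
```

```text
orange 3109 lo [579.  -93.8  12.9] hi [619.1 -31.7  28.4] plane [0.001 0.219] ((599.05322265625, -62.96331024169922), (41.42912292480469, 63.18096160888672), 0.537578821182251)
white 1727 lo [575.7 -29.   21.4] hi [615.6  -2.   29. ] plane [0.001 0.221] ((595.7628173828125, -17.284820556640625), (40.9132080078125, 31.263885498046875), 1.316066026687622)
[('yellow', 402, 398, 39, 62, 107, np.float64(6.1)), ('green', 557, 401, 39, 62, 113, np.float64(6.0))]
pos [596.1 -63.1 103.1] phi 90.1 tiltdir [-0.008  0.024] F [-0.1 -0.4  0.4] w 0.661 j [-0.24  0.11  1.77  0.02  1.27 -0.25]
tool delta [463.  -38.   14.5] turn -22.9 rows 19 each [24.4 -2.   0.8] -1.2
```

View pics/last.png

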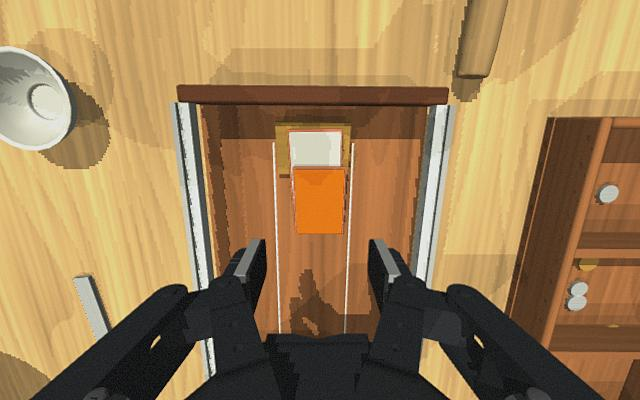

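Emit:
step_arm(
  steps=[
    [15,-1,-2,0],
    [28,-2,0,0],
    [28,-2,0,0],
    [28,-2,0,0],
    [28,-2,0,0],
    [28,-2,0,0],
    [28,-2,0,0],
    [28,-2,0,0],
  ],
)

```text
time: 29.55
tool_pos: [0.572, 0.159, 0.0999]
tool_rot: [-0.019, 0.708, 0.706, -0.0]
contact_force: [0.5, 0.3, -0.3]
gripper_width: 0.667
```

Emit:
step_arm(
  steps=[
    [28,-1,0,0],
    [28,-1,0,0],
    [28,-1,0,0],
    [28,-1,0,0],
    [28,-1,0,0],
    [28,-1,0,0],
    [28,-1,0,0],
    [15,0,0,0],
  ],
)

```text
time: 30.35
tool_pos: [0.5508, 0.3856, 0.093]
tool_rot: [-0.025, 0.706, 0.708, -0.009]
contact_force: [0.7, -0.1, 1.1]
gripper_width: 0.659
```

Emit:
step_arm(
  steps=[
    [0,0,0,-7.5],
    [0,0,0,-7.5],
    [0,0,0,-7.5],
    [0,0,0,0],
  ],
)

```text
time: 30.75
tool_pos: [0.546, 0.3886, 0.088]
tool_rot: [-0.029, 0.546, 0.837, -0.008]
contact_force: [-0.8, 0.1, 0.2]
gripper_width: 0.657
```

```bash
python3 - <<'E'
from h import *
im,d,P,K,E=shot("wrist");print(plaques(im,P,(-.015,.02)))
go(557,400,35,112.5,15)
E
```

```text
[('yellow', 401, 397, 41, 63, 106, np.float64(6.5)), ('green', 556, 400, 40, 62, 113, np.float64(6.6))]
pos [545.8 388.5  87.9] phi 113.6 tiltdir [-0.057  0.018] F [-0.6  0.8 -0.3] w 0.659 j [0.49 0.3  1.59 0.04 1.3  0.06]
tool delta [ 4.  17.2 52.3] turn 1.1 rows 4 each [ 1.   4.3 13.1] 0.27
```

Emit:
step_arm(
  steps=[
    [1,5,12,0.5],
    [1,5,12,0.5],
    [1,5,12,0],
    [1,2,10,0],
    [0,0,6,0],
    [0,0,0,0],
  ],
)

```text
time: 31.4
tool_pos: [0.5565, 0.3995, 0.0275]
tool_rot: [-0.03, 0.558, 0.829, -0.011]
contact_force: [0.0, -0.2, 0.7]
gripper_width: 0.662
```

```bash
python3 - <<'E'
from h import *
im,d,P,K,E=shot("wrist");print(plaques(im,P,(-.015,.02)))
go(556.5,400,1,112.5,11)
E
```

```text
[('orange', 556, 400, 44, 66, 113, np.float64(4.7)), ('yellow', 399, 396, 49, 64, 106, np.float64(6.5)), ('green', 556, 400, 40, 63, 113, np.float64(6.5))]
pos [556.6 399.6  28. ] phi 112.1 tiltdir [-0.061  0.016] F [-0.4 -0.7 -0.6] w 0.66 j [0.5  0.4  1.56 0.05 1.22 0.09]
tool delta [-0.6  1.4 26.9] turn -0.4 rows 3 each [-0.2  0.5  9. ] -0.14
```

Emit:
step_arm(
  steps=[
    [0,0.5,9,0],
    [0,0.5,8,0],
    [0,0.5,6,0],
    [0,0,2,0],
    [0,0,0,0],
  ],
)

```text
time: 31.95
tool_pos: [0.5573, 0.401, 0.0023]
tool_rot: [-0.029, 0.558, 0.829, -0.009]
contact_force: [-0.0, 0.2, -0.3]
gripper_width: 0.659
```

Emit:
step_arm(
  steps=[
    [0,0,0,0],
    [0,0,0,0],
    [0,0,0,0],
    [0,0,0,0],
    [0,0,0,0],
  ],
  claw=0,
)

```text
time: 32.45
tool_pos: [0.5659, 0.405, 0.0122]
tool_rot: [-0.024, 0.558, 0.829, 0.0]
contact_force: [-0.5, 0.9, 0.4]
gripper_width: -0.002
```

Emit:
step_arm(
  steps=[
    [0,0,-5,0],
    [0,0,-10,0],
    [0,0,-15,0],
    [0,0,-20,0],
    [0,0,-20,0],
    [0,0,-20,7.3],
    [0,0,-10,7.3],
    [0,0,-5,7.3],
  ],
)

```text
time: 33.25
tool_pos: [0.568, 0.401, 0.124]
tool_rot: [-0.024, 0.71, 0.703, -0.007]
contact_force: [0.4, -0.3, -0.0]
gripper_width: -0.005
```

```bash
python3 - <<'E'
from h import *
held("green");go(595,-90,110,90,26)
E
```

```text
held 64 tool x [ 6.3 11. ] y [-13.   11.8] tool plane [ 1.0290e+00  2.5000e-02 -2.6283e+01] world slope [-0.062 -1.858] mid [569.  409.6 143.5]
pos [568.7 401.4 125.4] phi 89.2 tiltdir [-0.042  0.025] F [ 1.1 -0.3  0.6] w -0.002 j [0.49 0.31 1.51 0.04 1.35 0.49]
tool delta [-491.2   33.2    1.9] turn -0.8 rows 19 each [-25.9   1.7   0.1] -0.04
```

Emit:
step_arm(
  steps=[
    [-10,0,0,0],
    [-10,0,0,0],
    [-10,0,0,0],
    [0,0,0,0],
  ],
  claw=66,
)

```text
time: 33.7
tool_pos: [0.5678, 0.3682, 0.1252]
tool_rot: [-0.024, 0.709, 0.705, -0.006]
contact_force: [-0.8, 0.1, 0.1]
gripper_width: 0.657
```

```bash
python3 - <<'E'
from h import *
im,d,P,K,E=shot("scene");print(plaques(im,P,(-.01,.02)))
im,d,P,K,E=shot("wrist","w10");print(plaques(im,P,(-.015,.02)))
go(557,400,35,112.5,15)
E
```

```text
[('green', 549, 398, 38, 61, 111, np.float64(6.1)), ('white', 366, 15, 53, 52, 23, np.float64(11.2))]
[('yellow', 399, 396, 47, 63, 107, np.float64(6.5)), ('green', 549, 397, 40, 62, 113, np.float64(6.5))]
pos [567.8 369.3 125.3] phi 89.6 tiltdir [-0.042  0.025] F [0.6 1.2 0.3] w 0.662 j [0.45 0.27 1.56 0.04 1.35 0.45]
tool delta [28.4 -7.2 91.4] turn -22.9 rows 7 each [ 4.1 -1.  13.1] -3.27
```

Emit:
step_arm(
  steps=[
    [0,0,0,-7.6],
    [0,0,0,-7.6],
    [0,0,0,-7.6],
    [0,0,0,0],
  ],
)

```text
time: 34.2
tool_pos: [0.5671, 0.3695, 0.1237]
tool_rot: [-0.025, 0.549, 0.835, -0.002]
contact_force: [-0.7, -0.6, -0.7]
gripper_width: 0.661
```

```bash
python3 - <<'E'
from h import *
go(549,397.5,35,112.5,15)
E
```

```text
pos [567.1 369.5 123.7] phi 113.3 tiltdir [-0.044  0.025] F [-0.7 -0.6 -0.7] w 0.661 j [0.45 0.27 1.56 0.04 1.35 0.03]
tool delta [29.3 -2.7 90.1] turn 0.8 rows 7 each [ 4.2 -0.4 12.9] 0.12
```

Emit:
step_arm(
  steps=[
    [5,0,10,0.4],
    [5,0,13,0.4],
    [5,0,13,0],
    [5,-0.5,13,0],
    [5,-0.5,13,0],
    [4,-0.5,13,0],
    [0,0,12,0],
    [0,0,0,0],
  ],
)

```text
time: 35.0
tool_pos: [0.5464, 0.4004, 0.0266]
tool_rot: [-0.027, 0.558, 0.83, -0.005]
contact_force: [-0.3, -0.6, -1.0]
gripper_width: 0.659
```

```bash
python3 - <<'E'
from h import *
im,d,P,K,E=shot("wrist");print(plaques(im,P,(-.015,.02)))
go(549,397.5,-1,112.5,8)
E
```

```text
[('orange', 549, 397, 44, 68, 113, np.float64(4.6)), ('yellow', 399, 396, 48, 64, 106, np.float64(6.5)), ('green', 549, 398, 40, 63, 113, np.float64(6.5))]
pos [547.  400.6  27.7] phi 112.1 tiltdir [-0.048  0.023] F [-0.6  0.5 -0.2] w 0.664 j [0.5  0.38 1.59 0.05 1.2  0.1 ]
tool delta [-4.8  1.7 28.4] turn -0.4 rows 4 each [-1.2  0.4  7.1] -0.1
```

Emit:
step_arm(
  steps=[
    [-2,1,8,0],
    [-2,1,8,0],
    [-1,0,7,0],
    [0,0,4,0],
    [0,0,1,0],
    [0,0,0,0],
  ],
)

```text
time: 35.65
tool_pos: [0.5522, 0.3972, -0.0005]
tool_rot: [-0.025, 0.559, 0.829, -0.002]
contact_force: [-0.2, 0.2, 0.0]
gripper_width: 0.664
```

```bash
python3 - <<'E'
from h import *
go(549,397.5,-1,112.5,8)
E
```

```text
pos [ 5.522e+02  3.972e+02 -5.000e-01] phi 112.0 tiltdir [-0.044  0.025] F [-0.2  0.2  0. ] w 0.664 j [0.5  0.42 1.6  0.05 1.15 0.09]
tool delta [ 1.5 -2.8  0.7] turn -0.5 rows 1 each [ 1.5 -2.8  0.7] -0.47
```

Emit:
step_arm(
  steps=[
    [1,-2.5,0.7,0],
    [0,0,0,0],
  ],
)

```text
time: 35.85
tool_pos: [0.5495, 0.3974, -0.0006]
tool_rot: [-0.025, 0.559, 0.829, -0.002]
contact_force: [-0.7, 0.1, -0.4]
gripper_width: 0.66
```

Emit:
step_arm(
  steps=[
    [0,0,0,0],
    [0,0,0,0],
    [0,0,0,0],
    [0,0,0,0],
  ],
  claw=0,
)

```text
time: 36.25
tool_pos: [0.5499, 0.3978, 0.0004]
tool_rot: [-0.025, 0.558, 0.829, -0.001]
contact_force: [-0.2, 0.8, -0.4]
gripper_width: 0.48
```

Gripped. Lift gently, turn, check.

Emit:
step_arm(
  steps=[
    [0,0,-4,0],
    [0,0,-8,0],
    [0,0,-12,0],
    [0,0,-15,0],
    [0,0,-20,0],
    [0,0,-20,7.3],
    [0,0,-20,7.3],
    [0,0,-10,7.3],
  ],
)

```text
time: 37.05
tool_pos: [0.5542, 0.3944, 0.1177]
tool_rot: [-0.024, 0.711, 0.703, -0.006]
contact_force: [-0.6, 0.5, -1.8]
gripper_width: 0.485
```

```bash
python3 - <<'E'
from h import *
held("green");go(596,-90,115,90,26)
E
```

```text
held 7762 tool x [-30.1  31.1] y [-21.2  19. ] tool plane [ 0.041 -0.028 -4.306] world slope [-0.012 -0.015] mid [554.3 395.2 126. ]
pos [555.2 394.8 119.7] phi 89.2 tiltdir [-0.04   0.027] F [ 0.9 -0.4 -0.5] w 0.485 j [0.49 0.28 1.55 0.04 1.33 0.49]
tool delta [-484.2   47.4  -10.2] turn -0.8 rows 19 each [-25.5   2.5  -0.5] -0.04
```

Emit:
step_arm(
  steps=[
    [-12,2,0,0],
    [-25,2.5,0,0],
    [-25,2.5,0,0],
    [-25,2.5,0,0],
    [-25,2.5,0,0],
    [-25,2.5,0,0],
    [-25,2.5,0,0],
    [-25,2.5,0,0],
  ],
)

```text
time: 37.9
tool_pos: [0.5726, 0.1983, 0.114]
tool_rot: [-0.024, 0.703, 0.711, -0.005]
contact_force: [0.4, -0.4, -1.5]
gripper_width: 0.483
```

Emit:
step_arm(
  steps=[
    [-27,2.5,0,0],
    [-27,2.5,0,0],
    [-27,2.5,0,0],
    [-27,2.5,0,0],
    [-27,2.5,0,0],
    [-27,2.5,0,0],
    [-27,2.5,0,0],
    [-27,2.5,0,0],
  ],
)

```text
time: 38.7
tool_pos: [0.5906, -0.0324, 0.1033]
tool_rot: [-0.026, 0.696, 0.717, -0.009]
contact_force: [-0.1, -0.3, -1.8]
gripper_width: 0.486
```

Emit:
step_arm(
  steps=[
    [-27,2,0,0],
    [-20,1,0,0],
    [-12,0,0,0],
    [-6,0,0,0],
    [0,0,0,0],
  ],
)

```text
time: 39.2
tool_pos: [0.592, -0.1053, 0.0992]
tool_rot: [-0.028, 0.695, 0.719, -0.01]
contact_force: [0.6, -0.4, -1.1]
gripper_width: 0.485
```

```bash
python3 - <<'E'
from h import *
held("green");HUE["orange"]=(6,14,220);inworld("orange");go(596,-90,40,90,12)
E
```

```text
held 7712 tool x [-30.1  31.1] y [-20.1  19.6] tool plane [ 0.041 -0.026 -6.338] world slope [-0.027 -0.016] mid [ 592.1 -104.4  105.5]
orange 3887 lo [579.2 -92.8  14.1] hi [619.1 -32.1  28.4] plane [0.002 0.218] ((599.1326904296875, -63.453922271728516), (41.52000045776367, 63.81992721557617), 0.5446746349334717)
pos [ 592.1 -104.3   99.3] phi 91.9 tiltdir [-0.054  0.024] F [ 0.4  1.7 -0.8] w 0.481 j [-0.3   0.15  1.74  0.01  1.31 -0.34]
tool delta [12.6  7.6 59.3] turn 1.9 rows 6 each [2.1 1.3 9.9] 0.32
```

Emit:
step_arm(
  steps=[
    [3,2,10,0.9],
    [3,2,12,0.9],
    [3,2,12,0],
    [3,2,12,0],
    [1,0,10,0],
    [0,0,8,0],
    [0,0,5,0],
    [0,0,0,0],
  ],
)

```text
time: 40.1
tool_pos: [0.596, -0.0842, 0.0232]
tool_rot: [-0.029, 0.705, 0.709, -0.011]
contact_force: [-1.7, 0.1, 4.0]
gripper_width: 0.482
```

```bash
python3 - <<'E'
from h import *
go(596,-90.5,26,90,12)
E
```

```text
pos [596.  -84.2  23.2] phi 90.3 tiltdir [-0.057  0.025] F [-1.7  0.1  4. ] w 0.482 j [-0.27  0.25  1.77  0.01  1.19 -0.28]
tool delta [-6.2 -0.2 -3. ] turn 0.3 rows 1 each [-6.2 -0.2 -3. ] 0.31
```

Emit:
step_arm(
  steps=[
    [0,0,-3,0],
    [-3,0,-1,0],
    [-3.5,0,0,0],
    [0,0,1,0],
    [0,0,2,0],
    [0,0,2,0],
  ],
)

```text
time: 40.7
tool_pos: [0.5971, -0.0925, 0.0238]
tool_rot: [-0.027, 0.705, 0.709, -0.01]
contact_force: [-0.2, -0.8, -2.0]
gripper_width: 0.487
```

Emit:
step_arm(
  steps=[
    [0,0,3,0],
    [0,0,3,0],
    [0,-0.5,3,0],
    [0,-0.5,3,0],
  ],
)

```text
time: 41.1
tool_pos: [0.5981, -0.0933, 0.018]
tool_rot: [-0.026, 0.705, 0.709, -0.01]
contact_force: [-5.8, -0.2, 12.6]
gripper_width: 0.481
```

```bash
python3 - <<'E'
from h import *
held("green");go(597,-90.5,16,90,12)
E
```

```text
held 7282 tool x [-29.4  31.8] y [-20.3  19.5] tool plane [-0.075 -0.036 -6.459] world slope [-0.015  0.098] mid [598.1 -92.2  24.7]
pos [598.1 -93.3  18. ] phi 90.3 tiltdir [-0.051  0.023] F [-4.3 -0.  11.8] w 0.487 j [-0.28  0.26  1.76  0.01  1.17 -0.29]
tool delta [ 2.7 -1.   2.2] turn 0.3 rows 1 each [ 2.7 -1.   2.2] 0.31
```

Keep pressing.

Emit:
step_arm(
  steps=[
    [0,0,5,0],
    [0,0,5,0],
    [0,0,5,0],
  ],
)

```text
time: 41.45
tool_pos: [0.5992, -0.0947, 0.0139]
tool_rot: [-0.027, 0.704, 0.71, -0.011]
contact_force: [-17.3, 3.5, 36.3]
gripper_width: 0.484
```

```bash
python3 - <<'E'
from h import *
held("green");go(597,-90.5,16,90,12)
E
```

```text
held 6906 tool x [-27.7  32.6] y [-20.7  19.2] tool plane [-0.184 -0.046 -6.61 ] world slope [-0.008  0.206] mid [599.1 -92.3  21.2]
pos [599.4 -94.7  14. ] phi 90.5 tiltdir [-0.053  0.021] F [-12.4   2.1  25.5] w 0.486 j [-0.28  0.27  1.76  0.01  1.17 -0.29]
tool delta [ 4.3 -2.5 -1.8] turn 0.5 rows 1 each [ 4.3 -2.5 -1.8] 0.45
```

Emit:
step_arm(
  steps=[
    [0,-1,-1.5,0],
    [0,-1,0,0],
  ],
)

```text
time: 41.7
tool_pos: [0.5991, -0.0951, 0.0185]
tool_rot: [-0.025, 0.704, 0.71, -0.011]
contact_force: [0.4, -0.3, -1.0]
gripper_width: 0.486
```

Emit:
step_arm(
  steps=[
    [0,0,0,0],
    [0,0,0,0],
    [0,0,-3,0],
    [0,0,-10,0],
    [0,0,-20,0],
    [0,0,-20,0],
    [0,0,-20,0],
    [0,0,-10,0],
  ],
  claw=66,
)

```text
time: 42.5
tool_pos: [0.6008, -0.0958, 0.1012]
tool_rot: [-0.028, 0.704, 0.71, -0.012]
contact_force: [0.7, -0.3, 1.2]
gripper_width: 0.66
```

```bash
python3 - <<'E'
from h import *
HUE["orange"]=(6,14,220)
inworld("green");inworld("orange");inworld("white")
im,d,P,K,E=shot("scene","sc11");print(plaques(im,P,(-.01,.035)))
go(402,397,100,107,25)
E
```

```text
green 3074 lo [ 579.4 -122.6   14.6] hi [618.6 -63.   27.8] plane [-0.001  0.208] ((599.0942993164062, -93.1987533569336), (40.02429962158203, 61.668148040771484), 0.09646520763635635)
orange 1863 lo [579.  -59.7  21.3] hi [619.2 -31.6  28.6] plane [0.003 0.212] ((598.9927978515625, -45.76409149169922), (41.193885803222656, 28.617305755615234), 0.24533484876155853)
white 2092 lo [575.7 -29.1  21.5] hi [615.7  -2.2  28.9] plane [0.001 0.214] ((595.6888427734375, -18.131763458251953), (41.00422668457031, 32.682029724121094), 1.3759000301361084)
[('yellow', 402, 398, 40, 62, 105, np.float64(6.1)), ('green', 599, -92, 39, 61, 91, np.float64(21.5))]
pos [599.3 -95.4  98.2] phi 90.5 tiltdir [-0.061  0.023] F [ 0.4  0.  -0.3] w 0.665 j [-0.28  0.17  1.72  0.01  1.32 -0.29]
tool delta [ 493.9 -192.3   21.7] turn -16.5 rows 22 each [22.5 -8.7  1. ] -0.75
```

Emit:
step_arm(
  steps=[
    [12,-4,-2,0],
    [24,-9,0,0],
    [24,-9,0,0],
    [24,-9,0,0],
    [24,-9,0,0],
    [24,-9,0,0],
    [24,-9,0,0],
    [24,-9,0,0],
  ],
)

```text
time: 43.5
tool_pos: [0.5199, 0.0934, 0.0991]
tool_rot: [-0.038, 0.705, 0.708, -0.019]
contact_force: [0.3, -0.3, 0.1]
gripper_width: 0.656
```

Emit:
step_arm(
  steps=[
    [24,-9,0,0],
    [24,-9,0,0],
    [24,-9,0,0],
    [24,-9,0,0],
    [24,-9,0,0],
    [24,-9,0,0],
    [24,-9,0,0],
    [24,-9,0,0],
  ],
)

```text
time: 44.3
tool_pos: [0.4309, 0.2953, 0.1011]
tool_rot: [-0.045, 0.704, 0.709, -0.027]
contact_force: [-0.5, 1.4, 0.4]
gripper_width: 0.661
```

Emit:
step_arm(
  steps=[
    [24,-9,0,0],
    [24,-9,0,0],
    [12,-4,0,0],
    [0,0,0,-8],
    [0,0,0,-8],
    [0,0,0,0],
  ],
)

```text
time: 44.9
tool_pos: [0.3985, 0.3593, 0.0987]
tool_rot: [-0.051, 0.592, 0.804, -0.026]
contact_force: [0.1, -0.1, 0.2]
gripper_width: 0.662
```

```bash
python3 - <<'E'
from h import *
im,d,P,K,E=shot("wrist");print(plaques(im,P,(-.015,.02)))
go(401,397.5,35,106.5,14)
E
```

```text
[('yellow', 401, 397, 41, 63, 107, np.float64(6.5))]
pos [398.5 359.2  98.6] phi 107.0 tiltdir [-0.113  0.018] F [ 0.1  0.3 -0.4] w 0.658 j [0.56 0.01 1.89 0.08 1.33 0.23]
tool delta [32.6 20.3 63.6] turn 0.5 rows 6 each [ 5.4  3.4 10.6] 0.09
```

Emit:
step_arm(
  steps=[
    [0,35,0,0],
    [0,35,0,0],
    [0,35,0,0],
    [0,0,0,0],
    [0,0,0,0],
  ],
)

```text
time: 45.45
tool_pos: [0.4987, 0.3883, 0.0834]
tool_rot: [-0.052, 0.599, 0.799, -0.03]
contact_force: [-0.6, 0.6, -0.3]
gripper_width: 0.656
```

```bash
python3 - <<'E'
from h import *
go(401,397.5,100,106.5,14)
E
```

```text
pos [498.7 388.3  83.4] phi 106.1 tiltdir [-0.119  0.015] F [-0.6  0.6 -0.3] w 0.656 j [0.51 0.25 1.65 0.07 1.33 0.21]
tool delta [ 36.7 -92.4  -4.8] turn -0.4 rows 8 each [  4.6 -11.5  -0.6] -0.05
```

Emit:
step_arm(
  steps=[
    [0,0,10,0],
    [0,0,14,0],
    [0,0,14,0],
    [0,0,14,0],
    [0,0,14,0],
    [0,0,8,0],
    [0,0,0,0],
  ],
  claw=0,
)

```text
time: 46.15
tool_pos: [0.4835, 0.3874, 0.0016]
tool_rot: [-0.053, 0.6, 0.798, -0.033]
contact_force: [0.5, -0.6, -0.2]
gripper_width: 0.0
```

Emit:
step_arm(
  steps=[
    [0,0,5,0],
    [0,0,5,0],
    [0,0,5,0],
    [0,0,5,0],
  ],
)

```text
time: 46.55
tool_pos: [0.4842, 0.3879, 0.0003]
tool_rot: [-0.053, 0.598, 0.799, -0.037]
contact_force: [-9.3, -8.0, 22.8]
gripper_width: 0.001
```

```bash
python3 - <<'E'
from h import *
go(401,397.5,100,106.5,14)
E
```

```text
pos [4.842e+02 3.879e+02 3.000e-01] phi 106.2 tiltdir [-0.129  0.005] F [-9.3 -8.  22.8] w 0.001 j [0.52 0.34 1.7  0.07 1.21 0.21]
tool delta [ 36.5 -88.6 -88.1] turn -0.3 rows 10 each [ 3.6 -8.9 -8.8] -0.03
```

Emit:
step_arm(
  steps=[
    [0,-5,5,0],
    [0,-5,5,0],
    [0,-5,5,0],
    [0,-5,5,0],
  ],
)

```text
time: 46.95
tool_pos: [0.4819, 0.388, 0.0005]
tool_rot: [-0.041, 0.599, 0.8, -0.019]
contact_force: [4.9, -2.4, 8.7]
gripper_width: -0.001
```

```bash
python3 - <<'E'
from h import *
go(401,397.5,100,106.5,14)
E
```

```text
pos [481.9 388.    0.5] phi 106.3 tiltdir [-0.088  0.018] F [ 4.9 -2.4  8.7] w -0.001 j [0.53 0.32 1.73 0.07 1.16 0.22]
tool delta [ 36.  -82.6 -91.8] turn -0.2 rows 10 each [ 3.6 -8.3 -9.2] -0.02
```

Emit:
step_arm(
  steps=[
    [0,-5,5,0],
    [0,-5,5,0],
    [0,-5,5,0],
    [0,-5,5,0],
    [0,-5,5,0],
    [0,-5,5,0],
  ],
)

```text
time: 47.55
tool_pos: [0.482, 0.388, 0.0002]
tool_rot: [-0.021, 0.599, 0.801, 0.008]
contact_force: [2.2, -4.6, 11.2]
gripper_width: 0.003
```

```bash
python3 - <<'E'
from h import *
go(401,397.5,100,106.5,14)
E
```

```text
pos [4.82e+02 3.88e+02 2.00e-01] phi 106.4 tiltdir [-0.024  0.038] F [ 2.2 -4.6 11.2] w 0.003 j [0.54 0.28 1.78 0.05 1.09 0.23]
tool delta [ 36.3 -76.2 -97.4] turn -0.1 rows 10 each [ 3.6 -7.6 -9.7] -0.01
```

Emit:
step_arm(
  steps=[
    [5,-4,5,0],
    [5,-4,5,0],
    [5,-2,5,0],
    [0,0,-10,0],
    [0,0,-15,0],
    [0,0,-15,0],
    [0,0,-10,0],
    [0,0,0,0],
  ],
)

```text
time: 48.35
tool_pos: [0.4836, 0.3985, 0.0581]
tool_rot: [-0.009, 0.598, 0.801, 0.017]
contact_force: [-0.6, 1.0, -0.6]
gripper_width: 0.0
```

```bash
python3 - <<'E'
from h import *
go(401,397.5,35,106.5,10)
E
```

```text
pos [483.6 398.5  58.1] phi 106.6 tiltdir [0.006 0.038] F [-0.6  1.  -0.6] w 0.0 j [0.56 0.2  1.76 0.03 1.16 0.26]
tool delta [ 21.8 -79.8  22.6] turn 0.1 rows 9 each [ 2.4 -8.9  2.5] 0.01
```

Tilt cured across the jaws. On to the yellow plaque, slowly.

Emit:
step_arm(
  steps=[
    [2,-10,0,0],
    [3,-12,0,0],
    [3,-12,0,0],
    [3,-12,0,0],
    [3,-12,0,0],
    [3,-12,5,0],
    [3,-10,8,0],
    [0,0,0,0],
  ],
  claw=66,
)

```text
time: 49.15
tool_pos: [0.3898, 0.3934, 0.0399]
tool_rot: [-0.01, 0.597, 0.802, 0.014]
contact_force: [-0.2, 0.2, -0.7]
gripper_width: 0.659
```

```bash
python3 - <<'E'
from h import *
im,d,P,K,E=shot("wrist");print(plaques(im,P,(-.015,.02)))
go(401,397.5,-0.5,106.5,8)
E
```

```text
[('yellow', 402, 397, 41, 65, 107, np.float64(6.5))]
pos [390.8 393.8  40.6] phi 106.6 tiltdir [0.001 0.035] F [ 0.3 -0.  -0.3] w 0.66 j [0.64 0.07 1.94 0.03 1.12 0.34]
tool delta [-0.7 10.4 41.2] turn 0.1 rows 6 each [-0.1  1.7  6.9] 0.02
```

Emit:
step_arm(
  steps=[
    [0,5,5,0],
    [0,5,8,0],
    [0,1,8,0],
    [0,0,8,0],
    [0,0,7,0],
    [0,0,4,0],
    [0,0,1,0],
    [0,0,0,0],
  ],
)

```text
time: 50.0
tool_pos: [0.405, 0.399, -0.0037]
tool_rot: [-0.01, 0.598, 0.801, 0.015]
contact_force: [-0.2, -0.6, 3.1]
gripper_width: 0.663
```

```bash
python3 - <<'E'
from h import *
go(401.5,397,-0.5,106.5,8)
E
```

```text
pos [405.  399.   -3.7] phi 106.5 tiltdir [0.002 0.035] F [-0.2 -0.6  3.1] w 0.663 j [0.63 0.17 1.91 0.03 1.04 0.33]
tool delta [-0.8 -3.8 -3.3] turn 0.0 rows 1 each [-0.8 -3.8 -3.3] 0.03
```

Emit:
step_arm(
  steps=[
    [-0.5,-3.5,-3.5,0],
    [0,0,0,0],
  ],
)

```text
time: 50.2
tool_pos: [0.4017, 0.3975, 0.0003]
tool_rot: [-0.01, 0.598, 0.801, 0.015]
contact_force: [-0.6, -0.2, -0.2]
gripper_width: 0.659
```

Emit:
step_arm(
  steps=[
    [0,0,0,0],
    [0,0,0,0],
    [0,0,0,0],
    [0,0,0,0],
  ],
  claw=0,
)

```text
time: 50.6
tool_pos: [0.4019, 0.3979, 0.0013]
tool_rot: [-0.009, 0.598, 0.801, 0.016]
contact_force: [0.4, 0.9, 0.7]
gripper_width: 0.482
```

Emit:
step_arm(
  steps=[
    [0,0,-4,0],
    [0,0,-8,0],
    [0,0,-12,0],
    [0,0,-15,0],
    [0,0,-20,0],
    [0,0,-20,5.5],
    [0,0,-20,5.5],
    [0,0,-10,5.5],
  ],
)

```text
time: 51.4
tool_pos: [0.4004, 0.3927, 0.1182]
tool_rot: [-0.012, 0.71, 0.704, 0.014]
contact_force: [0.3, 0.4, -1.3]
gripper_width: 0.482
```

```bash
python3 - <<'E'
from h import *
held("yellow");go(596,-121,115,90,22)
E
```

```text
held 7702 tool x [-30.8  30.6] y [-20.8  19.4] tool plane [ 0.037  0.014 -3.482] world slope [-0.009  0.   ] mid [400.5 393.2 123.4]
pos [401.2 393.4 119.9] phi 89.3 tiltdir [0.005 0.038] F [0.8 1.1 0.4] w 0.482 j [ 0.63 -0.02  1.88  0.03  1.26  0.63]
tool delta [-511.9  201.   -13.4] turn -0.7 rows 26 each [-19.7   7.7  -0.5] -0.03
```

Emit:
step_arm(
  steps=[
    [-12,5,0,0],
    [-22,8.5,0,0],
    [-22,8.5,0,0],
    [-22,8.5,0,0],
    [-22,8.5,0,0],
    [-22,8.5,0,0],
    [-22,8.5,0,0],
    [-22,8.5,0,0],
  ],
)

```text
time: 52.25
tool_pos: [0.4657, 0.2175, 0.1138]
tool_rot: [-0.011, 0.704, 0.71, 0.014]
contact_force: [0.2, 0.8, -1.7]
gripper_width: 0.481
```

Emit:
step_arm(
  steps=[
    [-22,8.5,0,0],
    [-22,8.5,0,0],
    [-22,8.5,0,0],
    [-22,8.5,0,0],
    [-22,8.5,0,0],
    [-22,8.5,0,0],
    [-22,8.5,0,0],
    [-22,8.5,0,0],
  ],
)

```text
time: 53.05
tool_pos: [0.533, 0.0276, 0.1031]
tool_rot: [-0.013, 0.7, 0.714, 0.01]
contact_force: [-0.1, 0.7, -1.5]
gripper_width: 0.482
```

Emit:
step_arm(
  steps=[
    [-22,8.5,0,0],
    [-22,8.5,0,0],
    [-22,8.5,0,0],
    [-20,8.5,0,0],
    [-12,5,0,0],
    [-6,0,0,0],
    [0,0,0,0],
  ],
)

```text
time: 53.75
tool_pos: [0.571, -0.0867, 0.0957]
tool_rot: [-0.016, 0.698, 0.716, 0.007]
contact_force: [-0.5, 0.4, -0.5]
gripper_width: 0.479
```

```bash
python3 - <<'E'
from h import *
held("yellow");inworld("green");go(598,-121,40,90,12)
E
```

```text
held 7695 tool x [-30.7  30.8] y [-19.9  20.2] tool plane [ 0.034  0.011 -5.266] world slope [-0.023 -0.002] mid [571.2 -86.2 100.9]
green 1263 lo [ 580.1 -113.2   16.8] hi [618.8 -62.7  28.1] plane [-0.002  0.209] ((599.2767333984375, -90.28590393066406), (39.72416687011719, 55.77130126953125), 0.4459555745124817)
pos [571.  -85.7  95.7] phi 91.5 tiltdir [-0.012  0.033] F [-0.2 -0.3 -1.6] w 0.478 j [-0.29  0.07  1.83  0.03  1.26 -0.33]
tool delta [-37.9  26.7  54.2] turn 1.5 rows 6 each [-6.3  4.4  9. ] 0.26
```

Emit:
step_arm(
  steps=[
    [-8,6,5,0.8],
    [-8,6,10,0.8],
    [-8,5,10,0],
    [-7,5,10,0],
    [-6,4,10,0],
    [0,0,10,0],
    [0,0,3,0],
    [0,0,0,0],
  ],
)

```text
time: 54.65
tool_pos: [0.5975, -0.1211, 0.0288]
tool_rot: [-0.018, 0.707, 0.707, 0.007]
contact_force: [-1.1, 0.4, -0.8]
gripper_width: 0.484
```

```bash
python3 - <<'E'
from h import *
go(597,-120,26,90,12)
E
```

```text
pos [ 597.5 -121.1   28.8] phi 90.0 tiltdir [-0.016  0.034] F [-1.1  0.4 -0.8] w 0.484 j [-0.33  0.23  1.77  0.03  1.16 -0.35]
tool delta [ 1.  -0.5  2.8] turn -0.0 rows 1 each [ 1.  -0.5  2.8] -0.01
```

Emit:
step_arm(
  steps=[
    [0,0,3,0],
    [0,0,3,0],
    [0,0,3,0],
    [0,0,3,0],
    [0,-0.5,3,0],
    [0,-0.5,3,0],
  ],
)

```text
time: 55.25
tool_pos: [0.5993, -0.1215, 0.0191]
tool_rot: [-0.015, 0.706, 0.708, 0.007]
contact_force: [-6.2, 0.8, 11.6]
gripper_width: 0.479
```

Emit:
step_arm(
  steps=[
    [0,-0.5,4,0],
    [0,-0.5,4,0],
    [0,0,4,0],
  ],
)

```text
time: 55.55
tool_pos: [0.6029, -0.1228, 0.018]
tool_rot: [-0.012, 0.706, 0.708, 0.009]
contact_force: [-5.7, 0.3, 14.2]
gripper_width: 0.48
```

```bash
python3 - <<'E'
from h import *
held("yellow");go(597,-120,16,90,12)
E
```

```text
held 7191 tool x [-30.6  31.2] y [-20.3  19.9] tool plane [-0.11   0.015 -5.011] world slope [-0.019  0.14 ] mid [ 602.9 -122.7   23.1]
pos [ 603.1 -122.9   18.1] phi 90.2 tiltdir [-0.003  0.029] F [-5.6 -0.7 14.1] w 0.478 j [-0.33  0.25  1.77  0.03  1.13 -0.35]
tool delta [ 2.8 -6.1  2.2] turn 0.2 rows 1 each [ 2.8 -6.1  2.2] 0.22
```

Emit:
step_arm(
  steps=[
    [0,-2,-2,0],
    [0,-3,-1,0],
    [0,-3,0,0],
    [0,0,3,0],
    [0,-0.5,4,0],
    [0,-0.5,5,0],
    [0,-0.5,5,0],
  ],
)

```text
time: 56.3
tool_pos: [0.5984, -0.1251, 0.0148]
tool_rot: [-0.007, 0.705, 0.709, 0.011]
contact_force: [-17.5, 4.2, 38.7]
gripper_width: 0.483
```

```bash
python3 - <<'E'
from h import *
held("yellow");go(597,-120,16,90,12)
E
```

```text
held 6978 tool x [-28.8  32.3] y [-20.2  20. ] tool plane [-0.18   0.009 -5.44 ] world slope [-0.005  0.206] mid [ 598.2 -123.4   20.7]
pos [ 598.4 -125.1   15. ] phi 90.3 tiltdir [0.005 0.025] F [-11.6   1.4  24.4] w 0.485 j [-0.34  0.24  1.79  0.03  1.11 -0.36]
tool delta [ 5.1 -1.4 -0.9] turn 0.3 rows 1 each [ 5.1 -1.4 -0.9] 0.33
```

Emit:
step_arm(
  steps=[
    [0,-0.5,-1.5,0],
    [0,0,0,0],
  ],
)

```text
time: 56.55
tool_pos: [0.5987, -0.1254, 0.0182]
tool_rot: [-0.006, 0.705, 0.709, 0.011]
contact_force: [1.1, -0.4, -0.2]
gripper_width: 0.482
```

Emit:
step_arm(
  steps=[
    [0,0,0,0],
    [0,0,0,0],
    [0,0,-3,0],
    [0,0,-10,0],
    [0,0,-20,0],
    [0,0,-20,0],
    [0,0,-20,0],
    [0,0,-10,0],
  ],
  claw=66,
)

```text
time: 57.35
tool_pos: [0.595, -0.1262, 0.0999]
tool_rot: [-0.011, 0.705, 0.709, 0.009]
contact_force: [0.8, -0.0, 0.9]
gripper_width: 0.66
```

Emit:
step_arm(
  steps=[
    [10,0,-10,0],
    [15,0,-10,0],
    [15,0,-10,0],
    [10,0,-10,0],
    [0,0,0,0],
  ],
)

```text
time: 57.85
tool_pos: [0.595, -0.0722, 0.1456]
tool_rot: [-0.01, 0.705, 0.709, 0.01]
contact_force: [0.2, -0.3, 0.9]
gripper_width: 0.66
```

```bash
python3 - <<'E'
from h import *
HUE["orange"]=(6,14,220)
for c in("yellow","green","orange","white"): inworld(c,(560,-200 if c!="white" else -35,10),(630,20,45))
im,d,P,K,E=shot("scene","sc12")
cv2.imwrite("pics/j12.png",np.hstack([cv2.resize(cv2.imread("pics/last.png"),(400,250)),cv2.resize(im[110:260,130:370,::-1],(400,250))]))
go(592,-312,290,0,22)
E
```

```text
yellow 1940 lo [ 578.4 -154.6   14.3] hi [618.5 -93.2  27.5] plane [-0.001  0.202] ((598.55224609375, -124.06318664550781), (41.12360763549805, 62.69036102294922), 0.5758016109466553)
green 1022 lo [579.7 -90.7  21.1] hi [618.7 -63.1  28. ] plane [0.001 0.208] ((599.022216796875, -76.70368957519531), (39.93171691894531, 28.59671974182129), 0.0004311489756219089)
orange 1224 lo [578.8 -59.8  21.4] hi [619.1 -32.   28.5] plane [-0.     0.209] ((599.0389404296875, -45.95758819580078), (41.08992004394531, 28.066936492919922), 0.4865063428878784)
white 1356 lo [575.7 -29.3  21.8] hi [615.4  -1.9  29.2] plane [0.001 0.211] ((595.4473266601562, -17.387645721435547), (40.28062057495117, 32.12019729614258), 2.244154930114746)
pos [593.5 -74.1 142.7] phi 90.2 tiltdir [-0.005  0.029] F [-0.2 -0.4  0.5] w 0.66 j [-0.26  0.07  1.75  0.03  1.34 -0.27]
tool delta [-233.5   -3.2 -154.1] turn -89.8 rows 13 each [-18.   -0.2 -11.9] -6.91
```

View pics/j12.png

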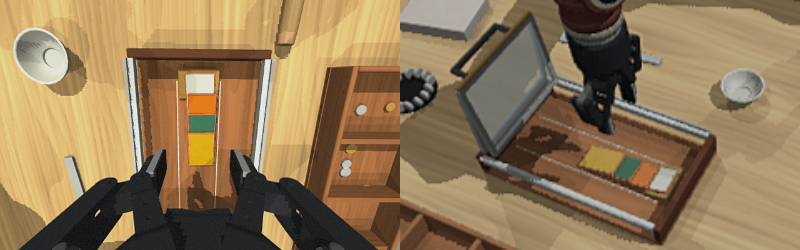

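Emit:
step_arm(
  steps=[
    [0,0,-15,0],
    [0,0,-22,0],
    [0,0,-22,0],
    [0,0,-22,0],
    [0,0,-22,0],
    [0,0,-22,0],
    [0,0,-15,0],
    [0,0,-5,0],
  ],
  claw=30,
)

```text
time: 58.9
tool_pos: [0.5929, -0.082, 0.2947]
tool_rot: [-0.014, 0.708, 0.706, 0.007]
contact_force: [0.2, 0.6, -1.1]
gripper_width: 0.298
```

Emit:
step_arm(
  steps=[
    [0,0,0,8.5],
    [0,0,0,8.5],
    [0,0,0,8.5],
    [0,0,0,8.5],
    [0,0,0,8.5],
    [0,0,0,8.5],
    [0,0,0,8.5],
    [0,0,0,8.5],
  ],
)

```text
time: 59.7
tool_pos: [0.591, -0.083, 0.2909]
tool_rot: [-0.017, 0.983, 0.181, -0.006]
contact_force: [0.4, -0.1, 0.4]
gripper_width: 0.3
```

Emit:
step_arm(
  steps=[
    [0,0,0,8.5],
    [0,0,0,8.5],
    [0,0,0,5],
    [0,0,0,0],
  ],
)

```text
time: 60.1
tool_pos: [0.5893, -0.0832, 0.2869]
tool_rot: [-0.017, 1.0, -0.014, -0.013]
contact_force: [0.5, 0.1, -0.1]
gripper_width: 0.3
```

```bash
python3 - <<'E'
from h import *
go(592,-310,290,0,22)
E
```

```text
pos [589.3 -83.2 286.9] phi -1.6 tiltdir [-0.025  0.034] F [ 0.5  0.1 -0.1] w 0.3 j [-0.28 -0.03  1.6   0.03  1.6   1.32]
tool delta [  8.9 226.4 -10.8] turn -1.6 rows 11 each [ 0.8 20.6 -1. ] -0.14
```

Emit:
step_arm(
  steps=[
    [0.8,12,-2,-0.8],
    [0.8,20,-1,-0.8],
    [0.8,20,-1,0],
    [0.8,20,-1,0],
    [0.8,20,-1,0],
    [0.8,20,-1,0],
    [0.8,20,-1,0],
    [0.8,20,-1,0],
  ],
)

```text
time: 60.9
tool_pos: [0.595, -0.2383, 0.2852]
tool_rot: [-0.019, 1.0, 0.011, -0.016]
contact_force: [-0.1, 0.2, -0.0]
gripper_width: 0.301
```

Emit:
step_arm(
  steps=[
    [0.8,20,-1,0],
    [0.8,20,-1,0],
    [0,15,0,0],
    [0,10,0,0],
    [0,0,0,0],
  ],
)

```text
time: 61.4
tool_pos: [0.5978, -0.3108, 0.283]
tool_rot: [-0.02, 1.0, 0.011, -0.017]
contact_force: [-0.1, -0.0, -1.0]
gripper_width: 0.299
```

```bash
python3 - <<'E'
from h import *
for n in("wrist","side","scene"):
    im,d,P,K,E=shot(n,"h"+n);q=P.reshape(-1,3)*1000
    g=q[(q[:,2]>178)&(q[:,2]<200)&(abs(q[:,0]-592)<48)&(q[:,1]<-293)&(q[:,1]>-340)];print(n,len(g),g.mean(0) if len(g) else 0,g[:,1].min() if len(g) else 0)
go(592,-310,220,0,20)
E
```

```text
wrist 1223 [ 593.50109211 -308.92447228  190.60860778] -314.9985326079421
side 49 [ 591.65220924 -306.82872064  188.60992833] -312.67343072451104
scene 161 [ 591.4266377  -306.6350072   189.23789788] -313.2402115318073
pos [ 598.  -309.   283.4] phi 1.4 tiltdir [-0.035  0.039] F [-0.2 -0.5  0.2] w 0.299 j [-0.59  0.17  1.4   0.01  1.62  0.95]
tool delta [-3.9  3.4 63.5] turn 1.4 rows 4 each [-1.   0.8 15.9] 0.35
```

Emit:
step_arm(
  steps=[
    [-0.5,0.5,8,0.7],
    [-0.5,0.5,13,0.7],
    [-0.5,0.5,13,0],
    [0,0.5,13,0],
    [0,0.5,13,0],
    [0,0.5,8,0],
    [0,0,0,0],
  ],
)

```text
time: 62.25
tool_pos: [0.5931, -0.3056, 0.2073]
tool_rot: [-0.021, 1.0, 0.0, -0.019]
contact_force: [0.4, 0.3, 0.0]
gripper_width: 0.299
```

```bash
python3 - <<'E'
from h import *
go(593,-308.5,176,0,10)
E
```

```text
pos [ 593.1 -305.6  207.3] phi 0.1 tiltdir [-0.038  0.042] F [0.4 0.3 0. ] w 0.299 j [-0.59  0.2   1.49  0.01  1.5   0.98]
tool delta [ 1.   4.2 31.1] turn 0.1 rows 4 each [0.3 1.  7.8] 0.02
```

Emit:
step_arm(
  steps=[
    [0,2,3,0],
    [0,1.5,7,0],
    [0,0.5,7,0],
    [0.5,0,7,0],
    [0.5,0,6,0],
    [0,0,0,0],
  ],
)

```text
time: 62.85
tool_pos: [0.5937, -0.3094, 0.1758]
tool_rot: [-0.02, 1.0, 0.0, -0.018]
contact_force: [-0.4, -0.3, -1.1]
gripper_width: 0.299
```

Emit:
step_arm(
  steps=[
    [0,0,0,0],
    [0,0,0,0],
    [0,0,0,0],
    [0,0,0,0],
  ],
  claw=0,
)

```text
time: 63.25
tool_pos: [0.5937, -0.3095, 0.1758]
tool_rot: [-0.02, 1.0, 0.0, -0.018]
contact_force: [-0.7, -0.7, -0.5]
gripper_width: 0.082
```

Emit:
step_arm(
  steps=[
    [0,-13.8,-1.6,0],
    [0,-14,-0.2,0],
    [0,-14,1.3,0],
    [0,-13.8,2.6,0],
  ],
)

```text
time: 63.65
tool_pos: [0.5941, -0.2561, 0.1779]
tool_rot: [-0.015, 1.0, -0.001, -0.016]
contact_force: [0.4, -4.5, -4.3]
gripper_width: 0.086
```

Emit:
step_arm(
  steps=[
    [0,-15.5,5.5,0],
    [0,-13.2,5.1,0],
    [0,-12.6,6.5,0],
    [0,-12,7.7,0],
  ],
)

```text
time: 64.05
tool_pos: [0.5944, -0.1979, 0.1544]
tool_rot: [-0.012, 1.0, -0.001, -0.014]
contact_force: [3.0, -8.9, -4.2]
gripper_width: 0.084
```

Emit:
step_arm(
  steps=[
    [0,-6.2,8.8,0],
    [0,-10,9.8,0],
    [0,-9,10.8,0],
    [0,-8,11.6,0],
  ],
)

```text
time: 64.45
tool_pos: [0.5948, -0.1599, 0.1134]
tool_rot: [-0.011, 1.0, 0.001, -0.012]
contact_force: [3.2, -10.9, -2.4]
gripper_width: 0.082
```

Emit:
step_arm(
  steps=[
    [0,-2.5,11.3,0],
    [0,-4.5,12.8,0],
    [0,-3,12.5,0],
    [0,0,4,0],
  ],
)

```text
time: 64.85
tool_pos: [0.5982, -0.1467, 0.0787]
tool_rot: [-0.01, 1.0, 0.001, -0.007]
contact_force: [-8.3, 1.3, 21.0]
gripper_width: 0.083
```

```bash
cat > cov.py <<'E'
from h import *
for n in("side","scene"):
    im,d,P,K,E=shot(n,"c"+n);q=P.reshape(-1,3)*1000
    for y0 in(-255,-190,-115,-60,10):
        g=q[(abs(q[:,1]-y0)<8)&(abs(q[:,0]-592)<75)&(q[:,2]>30)&(q[:,2]<130)];print(n,y0,len(g),np.percentile(g[:,2],[10,50,90]).round(1) if len(g) else 0)
    g=q[(q[:,2]>75)&(q[:,2]<110)&(abs(q[:,0]-592)<48)&(abs(q[:,1]+147)<20)];print("bar",len(g),np.median(g,0).round(1) if len(g) else 0)
go(593,-146.2,76.5,0,10)
E
python3 cov.py
```

```text
side -255 82 [48.7 50.3 52.3]
side -190 61 [48.6 50.4 51.9]
side -115 153 [49.2 50.8 52.8]
side -60 164 [49.  50.7 52.2]
side 10 243 [46.  50.7 52.7]
bar 153 [ 594.2 -140.8   89.3]
scene -255 201 [50.4 52.3 54.2]
scene -190 168 [50.4 52.5 54.2]
scene -115 302 [50.1 52.2 54.4]
scene -60 307 [50.  51.8 54. ]
scene 10 343 [49.2 52.2 54.5]
bar 127 [ 608.1 -142.7   92.3]
pos [ 598.1 -146.6   78.7] phi 0.1 tiltdir [-0.015  0.02 ] F [-3.8 -1.6 15.6] w 0.085 j [-0.37  0.18  1.74  0.01  1.24  1.2 ]
tool delta [-5.1 -0.4  2.3] turn 0.1 rows 1 each [-5.1 -0.4  2.3] 0.12
```

Emit:
step_arm(
  steps=[
    [0,0,0,0],
    [0,0,0,0],
    [0,0,0,0],
  ],
  claw=45,
)

```text
time: 65.25
tool_pos: [0.5967, -0.1441, 0.0766]
tool_rot: [-0.013, 1.0, 0.001, -0.009]
contact_force: [1.1, 0.1, -0.6]
gripper_width: 0.447
```

Emit:
step_arm(
  steps=[
    [0,0,-5,0],
    [0,0,-10,0],
    [0,0,-15,0],
    [0,0,-15,0],
    [0,0,-20,0],
    [0,0,-20,0],
    [0,0,-20,0],
    [0,0,-20,0],
  ],
)

```text
time: 66.05
tool_pos: [0.597, -0.146, 0.2075]
tool_rot: [-0.015, 1.0, 0.001, -0.012]
contact_force: [-0.0, 0.5, 0.5]
gripper_width: 0.45
```

Emit:
step_arm(
  steps=[
    [-10,-10,0,0],
    [-15,-20,0,0],
    [-15,-20,0,0],
    [-15,-20,0,0],
    [-15,-20,0,0],
    [-10,-10,0,0],
    [0,0,0,0],
  ],
)

```text
time: 66.75
tool_pos: [0.5196, -0.0454, 0.231]
tool_rot: [-0.011, 1.0, 0.0, 0.0]
contact_force: [0.3, 0.4, -0.2]
gripper_width: 0.455
```

```bash
python3 cov.py; python3 -c "
import cv2,numpy as np
a=cv2.imread('pics/cscene.png')[100:340,100:400];b=cv2.imread('pics/cside.png')[120:300,180:480]
cv2.imwrite('pics/j13.png',np.hstack([cv2.resize(a,(400,320)),cv2.resize(b,(400,320))]))"
```

```text
side -255 106 [48.6 50.4 52. ]
side -190 79 [48.7 50.4 52.1]
side -115 150 [48.9 50.9 52.2]
side -60 160 [49.3 50.8 52.1]
side 10 257 [45.4 50.7 52.5]
bar 106 [ 590.3 -143.2   88. ]
scene -255 259 [50.2 51.9 53.8]
scene -190 272 [50.1 52.1 54.2]
scene -115 292 [50.2 52.1 54. ]
scene -60 294 [50.1 52.2 54.4]
scene 10 341 [49.5 52.5 54.8]
bar 142 [ 593.2 -143.9   90.8]
pos [520.6 -46.6 230.9] phi -0.1 tiltdir [0.001 0.021] F [ 0.6 -0.3  0.3] w 0.452 j [-0.24 -0.19  1.85  0.02  1.49  1.33]
tool delta [ 72.3 102.8 152.3] turn -0.1 rows 20 each [3.6 5.1 7.6] -0.0
```

View pics/j13.png

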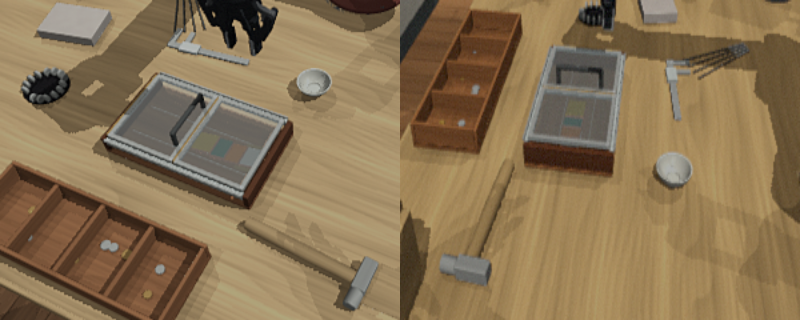

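The picture shows the cover shut flat, the four plaques in their fan under it (left crop, about x 205–255, y 145–155), and the hammer, caliper and dish where they were. I'm handing in.

```bash
python3 -c "
from plant import *
print(job_done())"
```

```text
the job is handed in; nothing more can be done
None
```

I opened the cover fully and laid the four plaques present (white, orange, green, yellow; blue and red were absent) in a fan leaning on the starter. Then I closed the cover and handed in at about 67 s on the robot's clock. `job_done()` gives no verdict.

**Cover:** it measured about 1.50 rad when open. After closing it read level over its whole length, within about 1 mm, from both fixed cameras.

**Fan, measured just before closing:**
- The plaques lean about 0.20–0.22 rad.
- Their centres are roughly 30 mm apart, against the 28 mm asked for.
- They sit 3–6 mm to the +x side of the lane middle, within the 15 mm limit.

**Fan, after closing:** I checked it only by eye through the clear cover. It looked unchanged.

**Bystanders:** the hammer, caliper and dish looked unmoved in the last pictures. I did not measure their positions.

**What went wrong on the way:**
- The first descent to the handle stopped short and left the tool tilted, so the first close missed the bar. I redid it slowly.
- The first grasp of the green plaque slipped and pushed it about 8 mm. I found it again and regrasped it.
- The yellow plaque was knocked about 30 mm aside while the arm was elsewhere. I picked it up from its new place.
- Tool tilt had built up to 0.13 rad before the yellow grasp. I pressed the fingertips on the bare bench (about 23 N) to straighten it.
- Pressing plaques down in the fan reached about 39 N on the wrist, against a 120 N limit.

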